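# Rack the griddle plates and shut the ratchet-held dryer hood

### The arm

A 6-joint arm with a two-finger parallel gripper is mounted at the origin on the work surface. World frame = base frame: x ahead of the robot, y to its left, z up, the work surface at z = 0. Lengths are in m, angles in degrees, forces in N, time in s.
With the tool pointing down it reaches from about 0.3 to 0.775 m from the base axis. Payload 14.6 kg.
Tool frame: the origin (TCP) lies midway between the tips of the shut fingers; the grasp point (between the pads) lies 19 mm behind it; x points along the fingers, y is the direction in which the jaws open and shut, and the axes are right-handed (so a half turn about x gives the same grasp; the last joint's range is limited). The gripper opens to 94 mm and grips with 3 to 60 N. Pads are 16 mm wide; open, the fingers measure 119 mm over their backs; the gripper's body (75 mm by 177 mm) begins 78 mm behind the grasp point.
Start: joints at [67.174, 17.183, 87.147, -0, 75.671, -3.816], TCP at [0.179, 0.52, 0.205] pointing down, gripper open.
Joint ranges: [-173.82, 173.82], [-45.26, 126.66], [13.44, 144.39], [-59.66, 239.66], [0, 175.72], [-146.38, 146.38]. Speed limits (degrees/s): [127.2, 127.2, 147.25, 180, 180, 180].

### API

Orientations are given as a 3x3 rotation matrix whose columns are the frame's x, y, z axes.
In Python, from bench import manip gives the robot as it stands. The module is installed in compiled form; this text tells all that it offers.
- The arm moves only by the tool arm_command, never from a script. Its argument "targets" is a list that holds one entry, the list of rows, each a list of 5 numbers: the shift along the tool's x, y, z in cm, then the turn about the tool's x in degrees, then the opening, from -1 (shut) to 1 (fully open). A call has 1 to 20 rows; each row shifts and turns the commanded pose from where the row before left it, along the tool's axes as they then stand; what a row does not reach is not made up. A row lasts 1/8 s, in which the tool goes at most 62.5 mm and 10.7 degrees, less where a joint would pass 70% of its speed; a pose out of reach is approached as far as the arm can. A call with a gripper value outside its range is refused whole. The fingers move at their own pace and stop on an object; "grip_force" is the grip in N (left out, the last holds). Time passes only in rows, so rows that do not move let the fingers close. It gives the time, the measured TCP pose, the force and the opening at its end, in the units of the state.
- manip.read_state(): the state, without advancing time (a new reading comes with each control period).
- manip.capture(name): name is "scene" or "top" or "wrist"; returns the picture (384x512x3 uint8, blue, green, red); there is no depth.
- manip.get_calibration(name): a dict with "camera_matrix" (3x3 intrinsics, pixels), "xyz" and "attitude" of the camera in the world. Camera axes: x right, y up, looking along -z (the intrinsics and any distortion apply to the point x, -y, -z); pixel columns grow to the right and rows downward; lengths in m; the calibration is good to about 2 mm. A picture is of the moment at which its call begins: read the wrist's pose just before it. get_calibration takes no time and is no camera call; for the wrist camera it gives the pose at the moment of the call.
- manip.hand_in(): hands the job in, once; it reports no verdict.
The state is a dict: "t": time; "qpos": joint angles; "joint_vel": joint speeds; "joint_efforts": joint torques, N m; "tool_pos": TCP position; "tool_rot": TCP orientation; "wrist_force": force on the tool from outside, world axes, zero at the start; "torque": the same for the moment, N m; "width": finger opening in m.
Only numpy, scipy, OpenCV 4.12 (cv2) and the standard library are available. Lean on these libraries where they do the work, as an engineer would, in place of code of your own. Each camera call takes 0.05 s, during which the arm holds its last target.

### The job

Move every griddle plate from the wooden stand into the dryer, lowering each gently on edge into a slot of its own so that it stands upright. Then take the rod from the blue mat, put its steel tip under the red crossbar of the hood's ratchet pawl and flick the pawl well up (using the rod, never the gripper itself on the pawl), and lay the rod back on the mat. Finally lower the open hood without slamming it and press its front edge down until it snaps fully shut, leaving everything else on the table where it is.

Things in the scene. Friction and masses are not known exactly. Their poses are not given: they have to be found in the camera images.
- dryer: Steel bench dryer, fixed, turned up to 0.1 rad. Origin: on the table under its tub; x away from the robot, y to the robot's left, z up. Open tub: rim 120 mm above the table, outside x -85 to +100, y -115 to +115 mm, walls 8 mm. A control box as high adjoins it at y +115 to +166 mm; beyond that, to y +245, is the pawl on a bracket 180 mm high at x -45, y +160 mm.
- rack (a point): Middle of the slotted rack in the tub, on the slot floor: dryer x -10, y 0, 20 mm above the table. Four slots along the dryer's x, at y = -60, -20, +20, +60 mm; each is a 13 mm gap between two fins 90 mm long whose splayed tops end 66 mm above the table. A seated plate's top edge is 110 mm above the table.
- hood (a joint): Hinge of the dryer's hood, rad: 0 = fully shut, 1.5 to 1.57 at the start (nearly upright, tipping towards the robot as it closes). 0.6 kg; damped: stays where left when nearly upright, sinks slowly when lower. The pawl stops it at about 1.48 until freed. Near shut it rests on a spring ball catch at about 0.08; 5 to 10 N down near its front edge snaps it home to 0.
- hinge (a point): Point on the hood's hinge axis (along the dryer's y), at dryer x +100, y 0, 126 mm above the table. The hood is a flat panel 12 mm thick (6 mm either side of the axis), 236 mm wide (y -118 to +118), reaching 197 mm from the axis. The catch is a black post on the tub's front wall (dryer x -112 to -124, y -20 to +20, top 145 mm above the table). Push on its outer face (far side when open, top when shut) near the free edge.
- hood_edge (a point): Middle of the hood's free edge on its outer face: 197 mm from the hinge axis, moves with the hood.
- pawl (a joint): Red ratchet pawl, rad: 0 = engaged in the brass teeth on the hood's shaft, grows to 0.9 as its far end swings up. Pivot at dryer x -45, y +174 mm, 172 mm above the table; it points to +x. Light (below 2 N at the crossbar) and stays where it is put. It clears the teeth above about 0.15; flick it to 0.35 or more.
- pawl_bar (a point): Middle of the free part of the pawl's red crossbar, a round bar 12 mm thick along the dryer's y, free 28 mm to either side of this point. 75 mm from the pivot; 165 mm above the table when engaged. The space below it is free down to 40 mm above the table.
- stand: Wooden stand with four slots like the dryer's, fixed; base 115 x 165 x 12 mm. Origin: middle of its underside; slots along its x at y = -60, -20, +20, +60 mm, floor 12 mm above the table, fins up to 57 mm.
- plate1: Cast griddle plate, a slab 120 x 8 x 90 mm (long x thick x high as it stands on its long edge), 0.2 kg, grey with a black ribbed face. It starts standing on edge in one slot of the stand. Origin: middle of its lower edge; x along its length, y through its thickness, z up to its top edge. May be absent.
- plate2: Cast griddle plate, a slab 120 x 8 x 90 mm (long x thick x high as it stands on its long edge), 0.2 kg, grey with a black ribbed face. It starts standing on edge in one slot of the stand. Origin: middle of its lower edge; x along its length, y through its thickness, z up to its top edge. May be absent.
- plate3: Cast griddle plate, a slab 120 x 8 x 90 mm (long x thick x high as it stands on its long edge), 0.2 kg, grey with a black ribbed face. It starts standing on edge in one slot of the stand. Origin: middle of its lower edge; x along its length, y through its thickness, z up to its top edge. May be absent.
- plate4: Cast griddle plate, a slab 120 x 8 x 90 mm (long x thick x high as it stands on its long edge), 0.2 kg, grey with a black ribbed face. It starts standing on edge in one slot of the stand. Origin: middle of its lower edge; x along its length, y through its thickness, z up to its top edge. May be absent.
- rod: Lifting rod, 280 mm long, 0.12 kg, lying on the mat. Origin: middle of its length on its underside; x towards the steel tip. Wooden handle 18 x 18 mm from x -140 to -20 mm, steel bar 12 x 12 mm from x -20 to +140 mm, its axis 9 mm above the underside. It may be knocked aside.
- mat: Blue mat, fixed, 300 (x) x 120 (y) x 3 mm. Origin: middle of its underside.
- jar: Amber jar, bystander, 72 mm across, 100 mm high; origin under its middle.
- oil: Green oil bottle, bystander, 60 mm across, 200 mm high; origin under its middle.
- bowl: White bowl, bystander, 130 mm across, 55 mm high; origin under its middle.
- mug: Blue mug, bystander, 76 mm across, 85 mm high; origin under its middle.
- foodbox: Dark red food box with white lid, bystander, 120 x 170 x 72 mm; origin under its middle.
- spatula: Spatula, bystander, 250 mm long; origin under its middle.
- timer: White kitchen timer, bystander, 50 x 80 x 18 mm; origin under its middle.
Things that resemble listed ones, but are neither listed nor needed, are in the scene too. Leave any yellow look-alike of the plate1 alone.

How it is judged (in metres and radians):
On the way, in this order (a step that is already met when the one before it is completed fails the run):
1. every plate that is present stands upright in a slot of the dryer ((y of plate1 in the frame of dryer between -0.069 and -0.051 m or y of plate1 in the frame of dryer between -0.029 and -0.011 m or y of plate1 in the frame of dryer between 0.011 and 0.029 m or y of plate1 in the frame of dryer between 0.051 and 0.069 m) and x of plate1 in the frame of dryer between -0.035 and 0.015 m and z of plate1 in the frame of dryer between 0.012 and 0.03 m and angle between each of plate1, plate2, plate3, plate4's own z axis and vertical below 0.2 rad and angle between the x axis of each of plate1, plate2, plate3, plate4 and the x axis of dryer, either way round below 0.15 rad and (y of plate2 in the frame of dryer between -0.069 and -0.051 m or y of plate2 in the frame of dryer between -0.029 and -0.011 m or y of plate2 in the frame of dryer between 0.011 and 0.029 m or y of plate2 in the frame of dryer between 0.051 and 0.069 m) and x of plate2 in the frame of dryer between -0.035 and 0.015 m and z of plate2 in the frame of dryer between 0.012 and 0.03 m and (y of plate3 in the frame of dryer between -0.069 and -0.051 m or y of plate3 in the frame of dryer between -0.029 and -0.011 m or y of plate3 in the frame of dryer between 0.011 and 0.029 m or y of plate3 in the frame of dryer between 0.051 and 0.069 m) and x of plate3 in the frame of dryer between -0.035 and 0.015 m and z of plate3 in the frame of dryer between 0.012 and 0.03 m and (y of plate4 in the frame of dryer between -0.069 and -0.051 m or y of plate4 in the frame of dryer between -0.029 and -0.011 m or y of plate4 in the frame of dryer between 0.011 and 0.029 m or y of plate4 in the frame of dryer between 0.051 and 0.069 m) and x of plate4 in the frame of dryer between -0.035 and 0.015 m and z of plate4 in the frame of dryer between 0.012 and 0.03 m), for 0.2 s.
2. the pawl is flicked up to 0.3 rad or more by the rod, the hood still open (value of joint pawl above 0.3 rad and contact force between rod and pawl above 0.1 N and value of joint hood above 1.2 rad).
3. the rod is back, lying on the mat, while the hood is still open (x of rod in the frame of mat between -0.1 and 0.1 m and y of rod in the frame of mat between -0.055 and 0.055 m and z of rod in the frame of mat between -0.005 and 0.012 m and contact force between rod and the fingers below 0.1 N and value of joint hood above 1.2 rad), for 0.2 s.
At the end, for the whole second after the job is handed in: Every plate present stands upright (0.2 rad) on the floor of its own dryer slot (9 mm across, 25 mm along from its middle; 0.15 rad yaw); hood shut (joint below 0.02); rod at rest on the mat (its middle within 100 mm along, 55 mm across of the mat's middle) (all of step 1 and value of joint hood below 0.02 rad and x of rod in the frame of mat between -0.1 and 0.1 m and y of rod in the frame of mat between -0.055 and 0.055 m and z of rod in the frame of mat between -0.005 and 0.012 m and linear speed of rod below 0.02 m/s); the robot touches nothing.
It fails at once if the gripper or arm touches the pawl (contact force between any of the fingers, the arm and pawl above 0.5 N).
It fails at once if the hood is slammed (closes faster than 1.5 rad/s) (velocity of joint hood below -1.5 rad/s).
It fails at once if a plate is dropped into the dryer (faster than 0.7 m/s inside the tub) ((horizontal distance between plate1 and dryer below 0.1 m and height (world z) of plate1 below 0.09 m and linear speed of plate1 above 0.7 m/s) or (horizontal distance between plate2 and dryer below 0.1 m and height (world z) of plate2 below 0.09 m and linear speed of plate2 above 0.7 m/s) or (horizontal distance between plate3 and dryer below 0.1 m and height (world z) of plate3 below 0.09 m and linear speed of plate3 above 0.7 m/s) or (horizontal distance between plate4 and dryer below 0.1 m and height (world z) of plate4 below 0.09 m and linear speed of plate4 above 0.7 m/s)).
It fails at once if a bystander is pushed more than 4 cm or knocked over (distance of any of jar, oil, bowl, mug, foodbox, spatula, timer from where it was at the start of the episode above 0.04 m or angle between any of jar, oil, bowl, mug, foodbox, spatula, timer's own z axis and vertical above 0.5 rad).
Of plate1, plate2, plate3, plate4 only 2 to 4 are there at a start; the rules pass over those that are not, and their reading is None.
At some moment in a run one of rod may be knocked a few centimetres aside while the robot is not near it.
It also fails if it takes over 210 s, if anything falls off the work surface, if the arm or the gripper's body presses on something with over 40 N, if the wrist force passes 120 N, or if a joint passes its speed limit or range.

## Working session

There is one attempt and no reset: what is moved stays moved. The work goes in short steps, Python scripts to look and compute and a tool call to move; the robot and the scene stay as the last step left them, time stands still between calls to the robot, and variables do not carry over. Pictures are saved under pics/ and viewed, and the job is handed in when it is done.

Besides the shell and the picture viewer there is one more tool, called after "Request:" by a JSON object that holds its "name" and its "arguments". arm_command: Moves the arm, as the interface text tells. Its arguments: {"type":"object","properties":{"targets":{"type":"array","items":{"type":"array","items":{"type":"array","items":{"type":"number"}}}},"grip_force":{"type":"number"}},"required":["targets"]}

```bash
mkdir -p pics; python3 - <<'E'
from bench import manip
import cv2
for n in ["scene","top","wrist"]:
    c=manip.get_calibration(n); im=manip.capture(n)
    cv2.imwrite(f"pics/{n}0.png",im)
    print(n,c)
print(manip.read_state())
E
```

```text
scene {'camera_matrix': array([[381.97893792,   0.        , 253.55205124],
       [  0.        , 381.97893792, 188.56623949],
       [  0.        ,   0.        ,   1.        ]]), 'xyz': array([1.29168082, 0.23083783, 0.83822891]), 'attitude': array([[-0.3086986 , -0.6430638 ,  0.70083816],
       [ 0.95100848, -0.2218203 ,  0.21535697],
       [ 0.01697186,  0.73298343,  0.68003474]])}
top {'camera_matrix': array([[381.25761835,   0.        , 258.29992493],
       [  0.        , 381.25761835, 188.36660169],
       [  0.        ,   0.        ,   1.        ]]), 'xyz': array([0.38800987, 0.00445091, 1.24180955]), 'attitude': array([[-0.01588361,  0.98858296, -0.14983808],
       [-0.99985155, -0.0147032 ,  0.00898248],
       [ 0.00667682,  0.14995851,  0.98866975]])}
wrist {'camera_matrix': array([[331.59212103,   0.        , 257.07069775],
       [  0.        , 331.59212103, 198.77128507],
       [  0.        ,   0.        ,   1.        ]]), 'xyz': array([0.10332425, 0.54654187, 0.38413661]), 'attitude': array([[ 0.32636625, -0.90787695, -0.26314352],
       [ 0.94524265,  0.31311478,  0.09206231],
       [-0.00118712, -0.27878051,  0.96035411]])}
{'t': 0.15, 'qpos': array([ 6.71735254e+01,  1.72084288e+01,  8.71700498e+01,  1.45142830e-03,
        7.56711766e+01, -3.81448254e+00]), 'joint_vel': array([-0.01363415, -0.10890142, -0.08758352,  0.06025666, -0.00444125,
       -0.06778454]), 'joint_efforts': array([ 1.45725018e-03, -5.31958652e+01, -3.52822924e+01,  7.08039617e-02,
        2.36437231e-02, -5.32443312e-05]), 'tool_pos': array([0.17908132, 0.51982843, 0.20503095]), 'tool_rot': array([[-3.58829578e-04,  3.25771827e-01,  9.45448353e-01],
       [-7.89251264e-04,  9.45448027e-01, -3.25772015e-01],
       [-9.99999624e-01, -8.63092942e-04, -8.21388896e-05]]), 'wrist_force': array([ 0.46934747,  0.78121319, -0.37848105]), 'torque': array([-0.04661605, -0.01997287, -0.01338999]), 'width': 0.09391898081035889}
```

View pics/scene0.png

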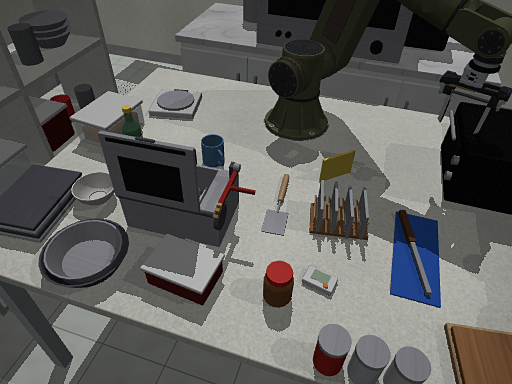

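View pics/top0.png

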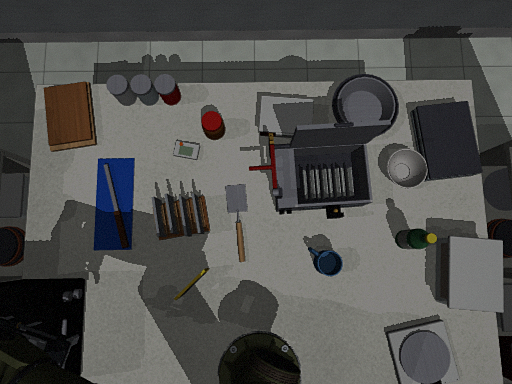

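View pics/wrist0.png

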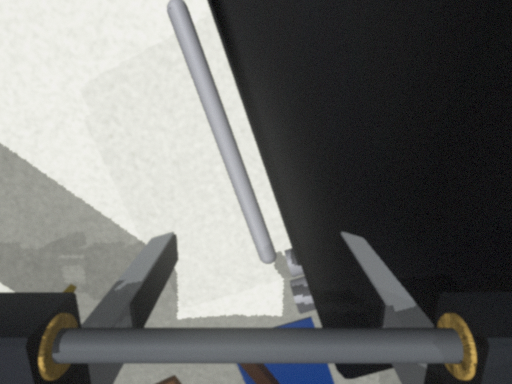

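```bash
cat > h.py <<'E'
import numpy as np, cv2
from bench import manip
CAL={}
def cal(n):
    if n not in CAL or n=="wrist": CAL[n]=manip.get_calibration(n)
    return CAL[n]
def ray(n,u,v,c=None):
    c=c or cal(n);K=c["camera_matrix"]
    d=np.array([(u-K[0,2])/K[0,0],-(v-K[1,2])/K[1,1],-1.])
    return np.array(c["xyz"]),c["attitude"]@d
def at(n,u,v,z,c=None):
    o,d=ray(n,u,v,c); return o+d*(z-o[2])/d[2]
def proj(n,P,c=None):
    c=c or cal(n);K=c["camera_matrix"]
    p=(np.atleast_2d(P)-c["xyz"])@c["attitude"]
    return np.c_[K[0,2]+K[0,0]*p[:,0]/-p[:,2],K[1,2]+K[1,1]*-p[:,1]/-p[:,2]]
def crop(im,x0,y0,w,h,s,name):
    cv2.imwrite(name,cv2.resize(im[y0:y0+h,x0:x0+w],None,fx=s,fy=s,interpolation=cv2.INTER_CUBIC))
E
python3 - <<'E'
from h import *
im=cv2.imread("pics/top0.png")
crop(im,80,140,160,120,5,"pics/a.png")
crop(im,235,115,150,110,5,"pics/b.png")
im=cv2.imread("pics/scene0.png")
crop(im,295,140,160,120,5,"pics/c.png")
crop(im,95,120,165,125,4.8,"pics/d.png")
E
```

```text
(no output)
```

View pics/a.png

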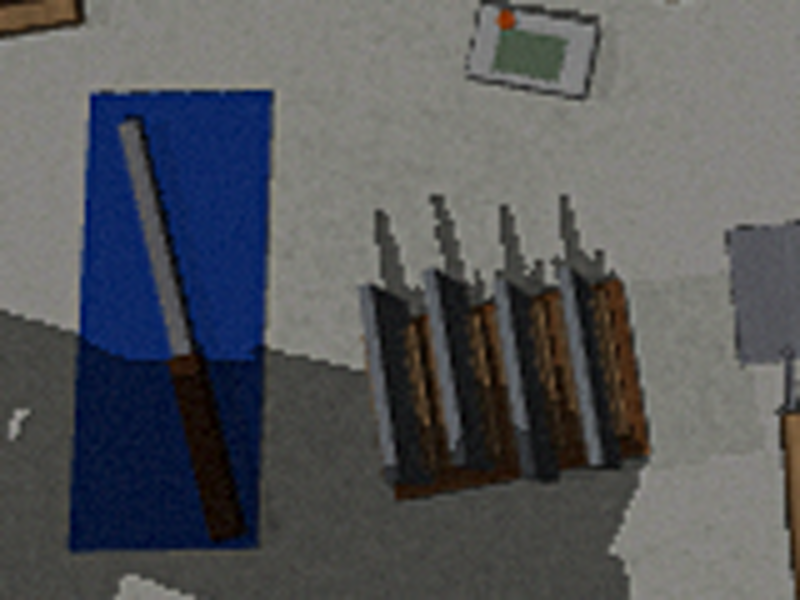

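View pics/b.png

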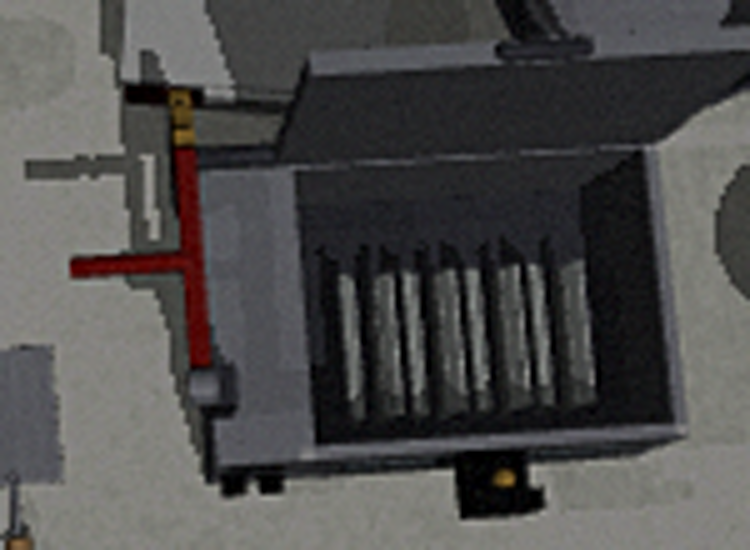

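View pics/c.png

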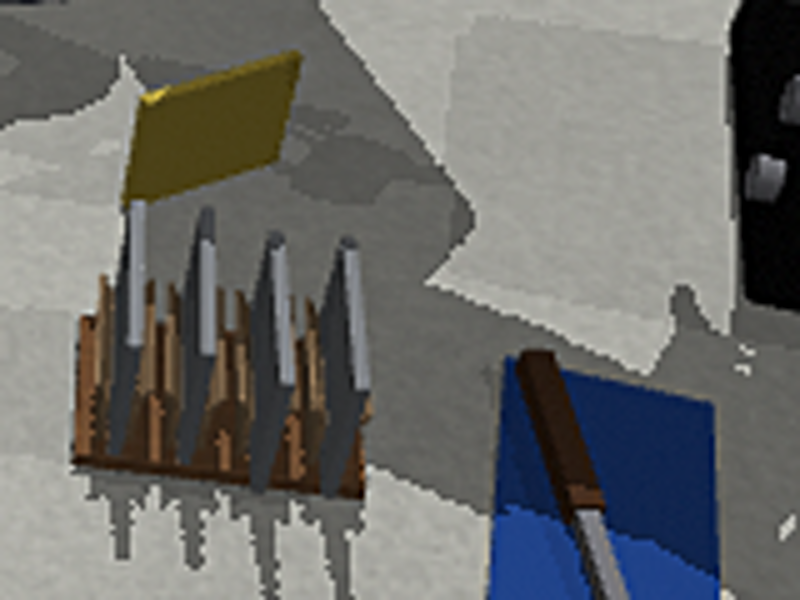

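View pics/d.png

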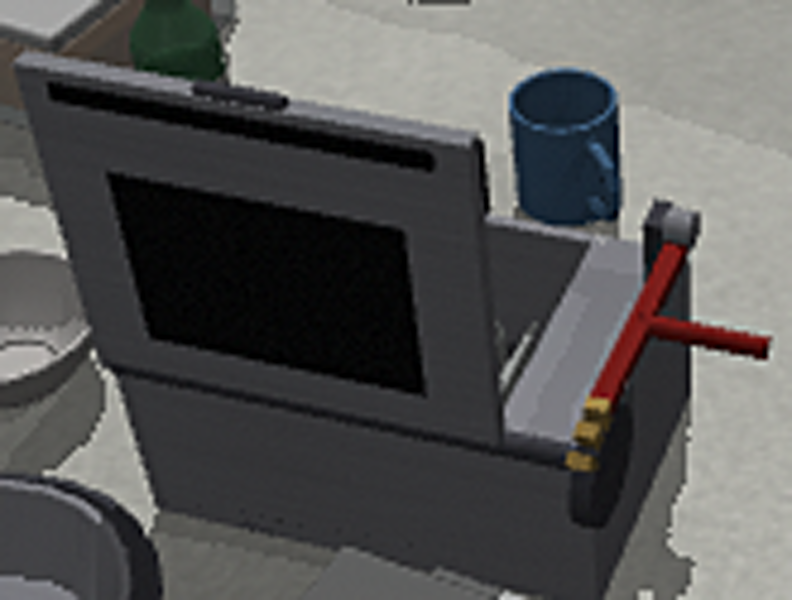

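```bash
python3 - <<'E'
from h import *
f=lambda x,y:(235+x/5,115+y/5)
def p(s,x,y,z): print(s,at("top",*f(x,y),z).round(4))
p("rim FR",685,435,.12)
p("box FL",214,464,.12)
p("rim back R",652,148,.12)
p("bar tip",72,267,.165)
p("bar root",192,262,.165)
p("pivot",210,385,.178)
p("post front R",542,508,.145);p("post front L",462,517,.12)
g=lambda x,y:(80+x/5,140+y/5)
for a,b in [((366,287),(392,482)),((432,270),(458,462)),((502,278),(528,470)),((568,265),(597,465))]:
    A=at("top",*g(*a),.102);B=at("top",*g(*b),.102)
    print("plate",((A+B)/2).round(4),np.linalg.norm(A-B).round(3),np.degrees(np.arctan2(*(A-B)[[1,0]])).round(2))
A=at("top",*g(131,122),.018);B=at("top",*g(228,538),.018)
print("rod",A,B,np.linalg.norm(A-B),np.degrees(np.arctan2(*(A-B)[[1,0]])))
for q in [(90,93),(272,92),(258,548),(70,550)]: print("mat",at("top",*g(*q),.003).round(4))
for q in [(400,497),(648,455),(622,275)]: print("stand",at("top",*g(*q),.012).round(4))
for n,q,z in [("jar",(212,118),.1),("mug",(327,258),.085),("oil",(432,238),.2),("spat",(238,222),0),("timer",(187,149),.018)]: print(n,at("top",*q,z).round(3))
E
```

```text
rim FR [ 0.5121 -0.3423  0.12  ]
box FL [ 0.4991 -0.0624  0.12  ]
rim back R [ 0.6875 -0.3329  0.12  ]
bar tip [0.6097 0.0194 0.165 ]
bar root [ 0.6117 -0.0498  0.165 ]
pivot [ 0.5381 -0.0578  0.178 ]
post front R [ 0.4683 -0.2494  0.145 ]
post front L [ 0.4656 -0.2078  0.12  ]
plate [0.4796 0.3014 0.102 ] 0.118 8.92
plate [0.4901 0.2623 0.102 ] 0.117 8.74
plate [0.4846 0.2204 0.102 ] 0.116 8.44
plate [0.4895 0.1802 0.102 ] 0.122 8.68
rod [0.660114 0.489256 0.018   ] [0.39015407 0.41626217 0.018     ] 0.2796541825481396 15.130274445827887
mat [0.6835 0.5232 0.003 ]
mat [0.6825 0.4028 0.003 ]
mat [0.3835 0.4019 0.003 ]
mat [0.3842 0.5219 0.003 ]
stand [0.4143 0.3097 0.012 ]
stand [0.4385 0.1516 0.012 ]
stand [0.5552 0.1688 0.012 ]
jar [0.785 0.135 0.1  ]
mug [ 0.35  -0.208  0.085]
oil [ 0.402 -0.475  0.2  ]
spat [0.467 0.061 0.   ]
timer [0.708 0.226 0.018]
```

```bash
cat > fit.py <<'E'
from h import *
from scipy.optimize import least_squares
f=lambda x,y:(235+x/5,115+y/5)
g=lambda x,y:(95+x/4.8,120+y/4.8)
D=[("top",f(685,435),(-.085,-.115,.12)),("top",f(214,464),(-.085,.166,.12)),("top",f(656,148),(.100,-.115,.12)),
("top",f(72,267),(.03,.245,.165)),("scene",g(768,348),(.03,.245,.165))]
def W(q,P):
    P=np.atleast_2d(P);c,s=np.cos(q[2]),np.sin(q[2])
    return np.c_[q[0]+c*P[:,0]-s*P[:,1],q[1]+s*P[:,0]+c*P[:,1],P[:,2]]
def res(q): return np.concatenate([proj(n,W(q,P))[0]-u for n,u,P in D])
if __name__=="__main__":
    r=least_squares(res,[.59,-.22,.05]);print(r.x.round(4),r.fun.reshape(-1,2).round(1))
    q=r.x
    for n,(x0,y0,w,h) in {"top":(235,115,150,110),"scene":(95,120,165,125)}.items():
        im=cv2.imread(f"pics/{n}0.png");s=4.8
        big=cv2.resize(im[y0:y0+h,x0:x0+w],None,fx=s,fy=s,interpolation=cv2.INTER_CUBIC)
        def L(pts,col):
            u=proj(n,W(q,np.array(pts)));u=((u-[x0,y0]+.5)*s).astype(int)
            cv2.polylines(big,[u.reshape(-1,1,2)],False,col,1,cv2.LINE_AA)
        L([(-.085,-.115,.12),(-.085,.166,.12),(.1,.166,.12),(.1,-.115,.12),(-.085,-.115,.12)],(0,255,255))
        for y in(-.06,-.02,.02,.06):L([(-.055,y,.02),(.035,y,.02)],(0,255,0))
        L([(.03,.187,.165),(.03,.245,.165)],(255,255,0))
        L([(.1,-.118,.126),(.1,-.118,.323),(.1,.118,.323),(.1,.118,.126)],(255,0,255))
        cv2.imwrite(f"pics/ov_{n}.png",big)
E
python3 fit.py
```

```text
[ 0.5888 -0.2239  0.036 ] [[-0.   1.4]
 [-0.4  0.4]
 [-0.1 -1.7]
 [-0.9 -0.1]
 [-1.3 -0.5]]
```

```bash
python3 -c "
import cv2,numpy as np
a=cv2.imread('pics/ov_top.png');b=cv2.imread('pics/ov_scene.png');cv2.imwrite('pics/ov.png',np.vstack([a,]))"
```

```text
(no output)
```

View pics/ov_top.png

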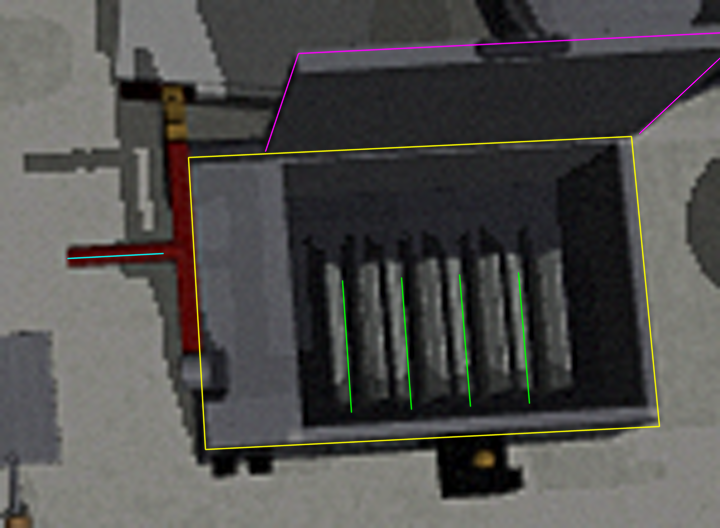

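View pics/ov_scene.png

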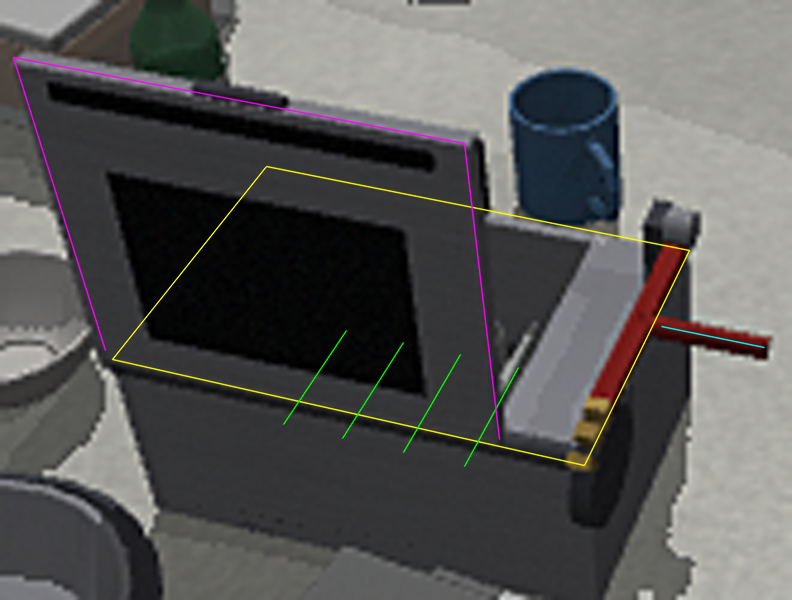

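```bash
cat > go.py <<'E'
from h import *
import sys
def plan(x,y,z,yaw,w=None):
    s=manip.read_state();R=s["tool_rot"];p=s["tool_pos"]
    cy=np.degrees(np.arctan2(R[1,2],R[0,2]))
    turn=-(yaw-cy); turn=(turn+180)%360-180
    a=np.radians(yaw);Z=np.array([np.cos(a),np.sin(a),0]);X=np.array([0,0,-1.]);Y=np.cross(Z,X)
    d=np.array([x,y,z])-p
    print("now",p.round(4),"yaw",cy.round(2),"w",round(s["width"],4),"F",s["wrist_force"].round(1),"t",round(s["t"],2),"q",s["qpos"].round(0))
    print("turn",round(turn,2)," after turn: shift cm x,y,z",np.round(100*np.array([d@X,d@Y,d@Z]),2))
if __name__=="__main__": plan(*map(float,sys.argv[1:5]))
E
python3 go.py .485 .24 .30 8.7
```

```text
now [0.1791 0.5198 0.205 ] yaw -19.01 w 0.0939 F [ 0.5  0.8 -0.4] t 0.15 q [67. 17. 87.  0. 76. -4.]
turn -27.71  after turn: shift cm x,y,z [ -9.5  -32.29  26.01]
```

Request:
{"name": "arm_command", "arguments": {"targets": [[[-4.75,0,0,0,1],[-4.75,0,0,0,1],[0,0,0,-9.3,1],[0,0,0,-9.2,1],[0,0,0,-9.2,1],[0,-4,3.2,0,0],[0,-4,3.2,0,-0.5],[0,-4,3.2,0,-0.5],[0,-4,3.2,0,-0.5],[0,-4,3.2,0,-0.5],[0,-4,3.3,0,-0.5],[0,-4,3.3,0,-0.5],[0,-4.3,3.3,0,-0.5],[0,0,0,0,-0.5],[0,0,0,0,-0.5]]]}}

```text
t: 2.02
tool_pos: [0.4837, 0.24, 0.3002]
tool_rot: [[-0.001, -0.151, 0.989], [-0.0, 0.989, 0.151], [-1.0, 0.0, -0.001]]
wrist_force: [0.2, 0.1, 0.3]
width: 0.0236
```

```bash
python3 - <<'E'
from h import *
from go import plan
plan(.49,.24,.3,8.7)
import pickle
c=manip.get_calibration("wrist");im=manip.capture("wrist");cv2.imwrite("pics/w1.png",im);pickle.dump(c,open("w1.pkl","wb"))
E
```

```text
now [0.4837 0.24   0.3002] yaw 8.67 w 0.0236 F [0.2 0.1 0.3] t 2.02 q [ 22.  13.  80.   0.  87. -76.]
turn -0.03  after turn: shift cm x,y,z [ 0.02 -0.1   0.62]
```

View pics/w1.png

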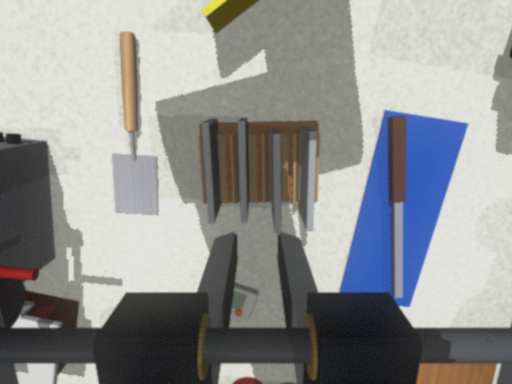

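```bash
python3 - <<'E'
from h import *
crop(cv2.imread("pics/w1.png"),190,105,140,140,5.5,"pics/w1c.png")
E
```

```text
(no output)
```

View pics/w1c.png

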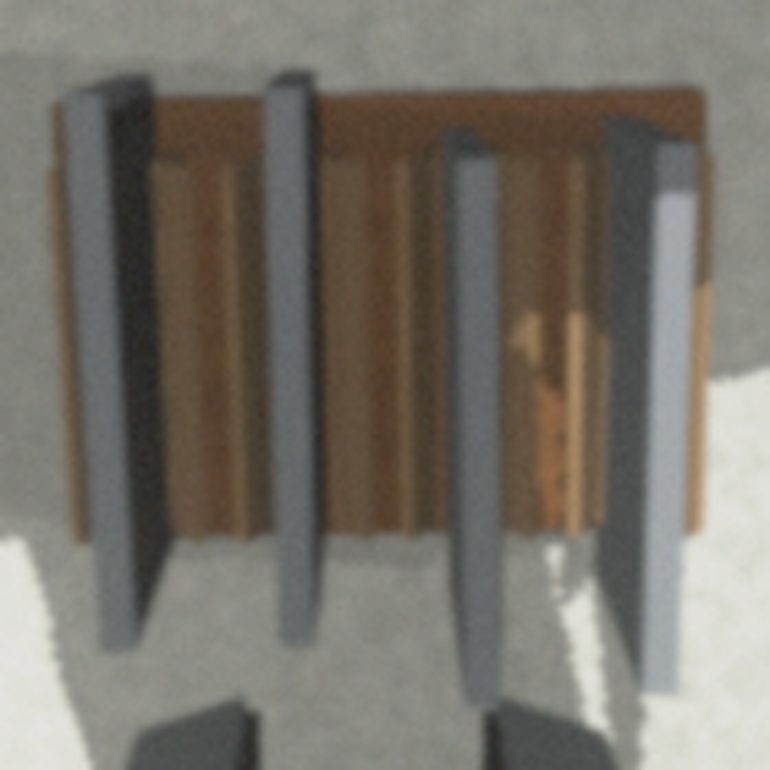

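```bash
python3 - <<'E'
from h import *
import pickle
c=pickle.load(open("w1.pkl","rb"))
g=lambda x,y:(190+x/5.5-.4,105+y/5.5-.4)
for a,b in [((86,92),(118,650)),((287,84),(297,645)),((477,152),(483,700)),((677,143),(660,690))]:
    A=at("wrist",*g(*a),.102,c);B=at("wrist",*g(*b),.102,c)
    print("plate",((A+B)/2).round(4),np.linalg.norm(A-B).round(3),np.degrees(np.arctan2(*(B-A)[[1,0]])).round(2))
E
```

```text
plate [0.4918 0.1837 0.102 ] 0.12 9.51
plate [0.4844 0.223  0.102 ] 0.12 8.95
plate [0.4915 0.2644 0.102 ] 0.12 10.2
plate [0.4835 0.3035 0.102 ] 0.119 9.5
```

```bash
python3 go.py .57 -.225 .32 2.5
```

```text
now [0.4835 0.2404 0.3004] yaw 8.73 w 0.0232 F [ 0.5  0.3 -0.2] t 2.08 q [ 23.  13.  80.   0.  87. -76.]
turn 6.23  after turn: shift cm x,y,z [ -1.96 -46.87   6.62]
```

Request:
{"name": "arm_command", "arguments": {"targets": [[[-2,0,0,6.2,-0.5],[0,-4.7,0.7,0,-0.5],[0,-4.7,0.7,0,-0.5],[0,-4.7,0.7,0,-0.5],[0,-4.7,0.7,0,-0.5],[0,-4.7,0.7,0,-0.5],[0,-4.7,0.7,0,-0.5],[0,-4.7,0.7,0,-0.5],[0,-4.7,0.7,0,-0.5],[0,-4.7,0.7,0,-0.5],[0,-4.6,0.3,0,-0.5],[0,0,0,0,-0.5],[0,0,0,0,-0.5]]]}}

```text
t: 3.7
tool_pos: [0.5705, -0.2245, 0.3206]
tool_rot: [[0.0, -0.045, 0.999], [0.0, 0.999, 0.045], [-1.0, 0.0, 0.0]]
wrist_force: [-0.1, 0.6, -0.2]
width: 0.0236
```

```bash
python3 - <<'E'
from h import *
from go import plan
plan(.57,-.225,.32,2.5)
import pickle
c=manip.get_calibration("wrist");im=manip.capture("wrist");cv2.imwrite("pics/w2.png",im);pickle.dump(c,open("w2.pkl","wb"))
crop(im,100,30,300,230,2.6,"pics/w2c.png")
E
```

```text
now [ 0.5705 -0.2245  0.3206] yaw 2.56 w 0.0236 F [-0.1  0.6 -0.2] t 3.7 q [ -25.   23.   65.    0.   92. -117.]
turn 0.06  after turn: shift cm x,y,z [ 0.06 -0.05 -0.05]
```

View pics/w2c.png

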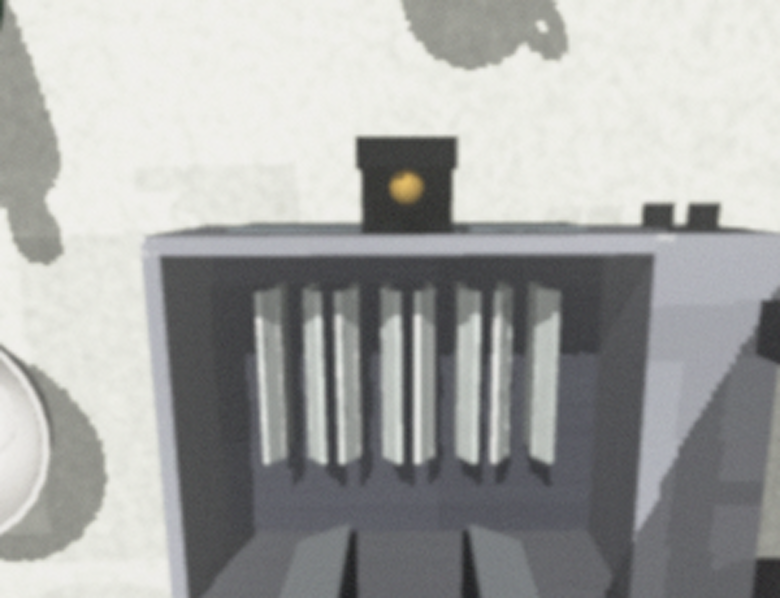

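```bash
python3 - <<'E'
from h import *
import pickle
c=pickle.load(open("w2.pkl","rb"))
g=lambda x,y:(100+x/2.6-.4,30+y/2.6-.4)
# outer edges of pairs at top rows (y~325) and bottom (y~460)
top=[(255,325),(514/1,325)]
fins_t=[(256,325,274,325),(304,325,323,325),(337,325,359,325),(381,325,402,325),(414,325,434,325),(458,325,479,325),(494,325,512,325),(531,325,559,325)]
for zz in (.066,.06):
  for yy,xs in ((290,[(254,287),(303,323),(333,359),(380,402),(414,434),(457,480),(495,513),(529,560)]),(460,[(263,287),(305,327),(337,360),(382,404),(413,435),(457,480),(490,511),(530,556)])):
    m=[at("wrist",*g((a+b)/2,yy),zz,c) for a,b in xs]
    s=[(m[i]+m[i+1])/2 for i in (0,2,4,6)]
    print(zz,[q[:2].round(4) for q in s])
for n,q,z in [("rim FR",(147,238),.12),("postFL",(456,138),.145),("postFR",(358,138),.145),("rim inner FR",(160,256),.12),("rim inner FL",(655,254),.12)]:
    print(n,at("wrist",*g(*q),z,c).round(4))
E
```

```text
0.066 [array([ 0.541 , -0.2846]), array([ 0.5393, -0.2464]), array([ 0.5376, -0.2077]), array([ 0.5359, -0.1688])]
0.066 [array([ 0.6298, -0.2821]), array([ 0.6281, -0.2425]), array([ 0.6263, -0.2027]), array([ 0.6246, -0.1629])]
0.06 [array([ 0.5417, -0.2854]), array([ 0.54  , -0.2467]), array([ 0.5382, -0.2074]), array([ 0.5365, -0.168 ])]
0.06 [array([ 0.6318, -0.2829]), array([ 0.63  , -0.2427]), array([ 0.6282, -0.2023]), array([ 0.6264, -0.162 ])]
rim FR [ 0.5152 -0.3398  0.12  ]
postFL [ 0.4703 -0.2109  0.145 ]
postFR [ 0.472  -0.2489  0.145 ]
rim inner FR [ 0.5226 -0.3345  0.12  ]
rim inner FL [ 0.5123 -0.1211  0.12  ]
```

```bash
python3 - <<'E'
from h import *
import pickle
c=pickle.load(open("w2.pkl","rb"))
p=np.array([.5705,-.2245,.3206])
print(proj("wrist",p,c))
im=cv2.imread("pics/w2.png");crop(im,190,210,140,90,5.5,"pics/w2f.png")
E
```

```text
[[257.06985743 245.0564008 ]]
```

View pics/w2f.png

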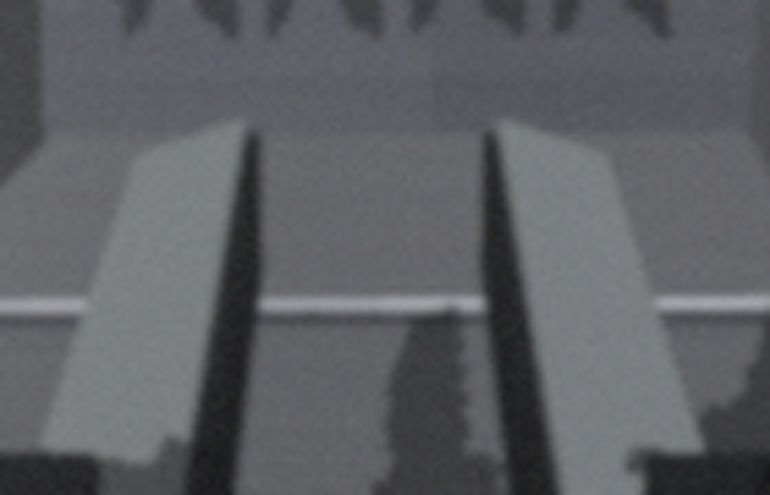

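```bash
python3 go.py .4918 .1837 .15 9.3
```

```text
now [ 0.5705 -0.2243  0.3208] yaw 2.59 w 0.0232 F [ 0.8  0.1 -0.2] t 3.75 q [ -25.   23.   65.    0.   92. -117.]
turn -6.71  after turn: shift cm x,y,z [17.08 41.53 -1.17]
```

Request:
{"name": "arm_command", "arguments": {"targets": [[[0,0,0,-6.7,-0.5],[0,4.6,-0.13,0,-0.5],[0,4.6,-0.13,0,-0.5],[0,4.6,-0.13,0,-0.5],[0,4.6,-0.13,0,-0.5],[0,4.6,-0.13,0,-0.5],[0,4.6,-0.13,0,-0.5],[0,4.6,-0.13,0,-0.5],[0,4.6,-0.13,0,-0.5],[0,4.7,-0.13,0,-0.5],[4.5,0,0,0,-0.5],[4.5,0,0,0,-0.5],[4.0,0,0,0,-0.5],[4,0,0,0,-0.5],[0,0,0,0,-0.5],[0,0,0,0,-0.5]]]}}

```text
t: 5.75
tool_pos: [0.4928, 0.1827, 0.1524]
tool_rot: [[0.002, -0.161, 0.987], [0.001, 0.987, 0.161], [-1.0, 0.0, 0.002]]
wrist_force: [1.2, -0.5, 0.9]
width: 0.0236
```

```bash
python3 - <<'E'
from h import *
from go import plan
plan(.4918,.1837,.078,9.3)
im=manip.capture("wrist");cv2.imwrite("pics/w3.png",im)
E
```

```text
now [0.4928 0.1827 0.1524] yaw 9.24 w 0.0236 F [ 1.2 -0.5  0.9] t 5.75 q [ 16.  17.  95.   0.  68. -83.]
turn -0.06  after turn: shift cm x,y,z [ 7.44  0.12 -0.09]
```

View pics/w3.png

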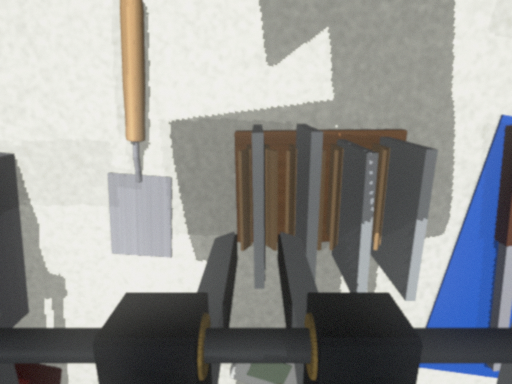

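Request:
{"name": "arm_command", "arguments": {"targets": [[[2.5,0.1,-0.1,0,-0.5],[2.5,0,0,0,-0.5],[1.5,0,0,0,-0.5],[0.9,0,0,0,-0.5],[0,0,0,0,-0.5],[0,0,0,0,-1],[0,0,0,0,-1],[0,0,0,0,-1],[0,0,0,0,-1]]], "grip_force": 30}}

```text
t: 6.92
tool_pos: [0.4917, 0.1829, 0.0771]
tool_rot: [[0.001, -0.16, 0.987], [0.0, 0.987, 0.16], [-1.0, 0.0, 0.001]]
wrist_force: [0.0, -0.5, 6.3]
width: 0.0079
```

```bash
python3 go.py .5875 -.2845 .25 2.7
```

```text
now [0.4917 0.1829 0.0771] yaw 9.19 w 0.0079 F [ 0.  -0.5  6.3] t 6.92 q [ 16.  22.  99.  -0.  59. -83.]
turn 6.49  after turn: shift cm x,y,z [-17.29 -47.14   7.37]
```

Request:
{"name": "arm_command", "arguments": {"targets": [[[-3,0,0,0,-1],[-4.6,0,0,0,-1],[-4.6,0,0,0,-1],[-4.6,0,0,0,-1],[-4.6,0,0,0,-1],[0,0,0,6.5,-1],[0,-4.3,0.67,0,-1],[0,-4.3,0.67,0,-1],[0,-4.3,0.67,0,-1],[0,-4.3,0.67,0,-1],[0,-4.3,0.67,0,-1],[0,-4.3,0.67,0,-1],[0,-4.3,0.67,0,-1],[0,-4.3,0.67,0,-1],[0,-4.3,0.67,0,-1],[0,-4.3,0.67,0,-1],[0,-4.1,0.67,0,-1],[0,0,0,0,-1],[0,0,0,0,-1]]]}}

```text
t: 9.3
tool_pos: [0.5869, -0.2838, 0.29]
tool_rot: [[-0.001, -0.047, 0.999], [0.001, 0.999, 0.047], [-1.0, 0.001, -0.001]]
wrist_force: [0.7, 0.0, -1.4]
width: 0.0077
```

```bash
python3 - <<'E'
from h import *
from go import plan
plan(.5875,-.2845,.16,2.7)
im=manip.capture("wrist");cv2.imwrite("pics/w4.png",im)
im=manip.capture("top");cv2.imwrite("pics/t4.png",im)
E
```

```text
now [ 0.5869 -0.2838  0.29  ] yaw 2.69 w 0.0077 F [ 0.7  0.  -1.4] t 9.3 q [ -29.   29.   60.    0.   91. -122.]
turn -0.01  after turn: shift cm x,y,z [13.   -0.07  0.05]
```

View pics/w4.png

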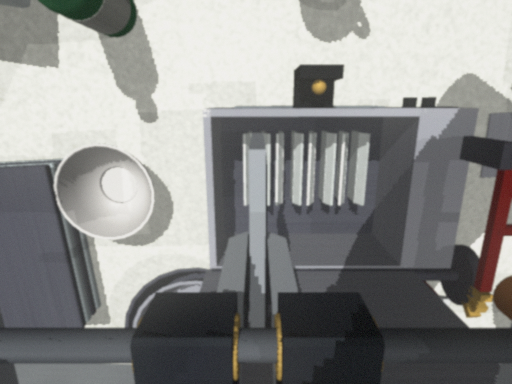

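Request:
{"name": "arm_command", "arguments": {"targets": [[[4,-0.06,0.05,0,-1],[4,0,0,0,-1],[3,0,0,0,-1],[1.5,0,0,0,-1],[1.5,0,0,0,-1],[1.5,0,0,0,-1],[1.5,0,0,0,-1],[0,0,0,0,-1],[0,0,0,0,-1]]]}}

```text
t: 10.52
tool_pos: [0.5878, -0.285, 0.121]
tool_rot: [[0.001, -0.047, 0.999], [-0.0, 0.999, 0.047], [-1.0, -0.0, 0.001]]
wrist_force: [-0.6, -0.8, -2.8]
width: 0.0076
```

```bash
python3 - <<'E'
from h import *
from go import plan
plan(.5875,-.2845,.0855,2.7)
im=manip.capture("wrist");crop(im,190,90,200,150,4,"pics/w5.png")
im=manip.capture("top");crop(im,260,120,150,110,5,"pics/t5.png")
E
```

```text
now [ 0.5878 -0.285   0.121 ] yaw 2.69 w 0.0076 F [-0.6 -0.8 -2.8] t 10.53 q [ -29.   34.   74.   -0.   72. -122.]
turn -0.01  after turn: shift cm x,y,z [ 3.55  0.05 -0.03]
```

View pics/w5.png

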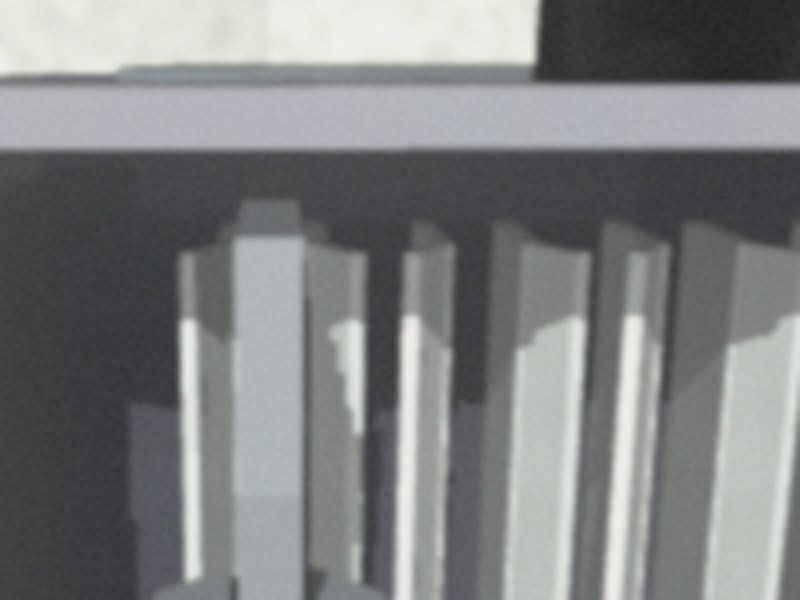

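Request:
{"name": "arm_command", "arguments": {"targets": [[[1.0,0.05,0,0,-1],[1.0,0,0,0,-1],[0.8,0,0,0,-1],[0.4,0,0,0,-1],[0.2,0,0,0,-1],[0,0,0,0,-1],[0,0,0,0,-1]]]}}

```text
t: 11.5
tool_pos: [0.5877, -0.2844, 0.0868]
tool_rot: [[0.0, -0.047, 0.999], [-0.0, 0.999, 0.047], [-1.0, -0.0, 0.0]]
wrist_force: [0.2, 1.7, -1.4]
width: 0.0078
```

Request:
{"name": "arm_command", "arguments": {"targets": [[[0.1,0,0,0,-1],[0,0,0,0,-0.7],[0,0,0,0,-0.5],[0,0,0,0,-0.5],[-1.5,0,0,0,-0.5],[-3,0,0,0,-0.5],[-4,0,0,0,-0.5],[-4,0,0,0,-0.5],[-4,0,0,0,-0.5],[0,0,0,0,-0.5],[0,0,0,0,-0.5]]]}}

```text
t: 12.88
tool_pos: [0.5873, -0.2842, 0.2503]
tool_rot: [[-0.0, -0.047, 0.999], [0.0, 0.999, 0.047], [-1.0, 0.0, -0.0]]
wrist_force: [0.1, -0.1, -0.4]
width: 0.0234
```

```bash
python3 - <<'E'
from h import *
from go import plan
plan(.4844,.2225,.15,9.2)
im=manip.capture("wrist");crop(im,170,70,200,150,4,"pics/w6.png")
E
```

```text
now [ 0.5873 -0.2842  0.2503] yaw 2.69 w 0.0234 F [ 0.1 -0.1 -0.4] t 12.88 q [ -29.   29.   64.    0.   86. -122.]
turn -6.51  after turn: shift cm x,y,z [10.03 51.67 -2.06]
```

View pics/w6.png

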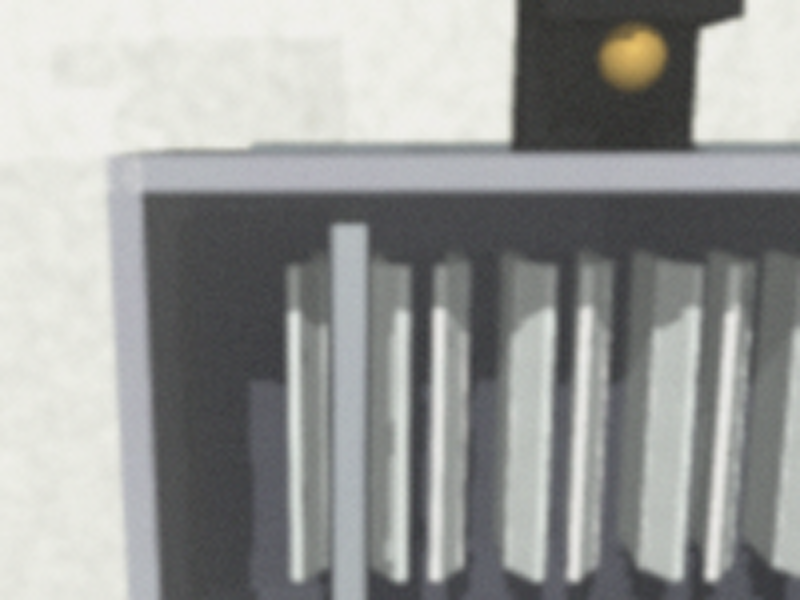

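Request:
{"name": "arm_command", "arguments": {"targets": [[[0,0,0,-6.5,-0.5],[0,4.7,-0.19,0,-0.5],[0,4.7,-0.19,0,-0.5],[0,4.7,-0.19,0,-0.5],[0,4.7,-0.19,0,-0.5],[0,4.7,-0.19,0,-0.5],[0,4.7,-0.19,0,-0.5],[0,4.7,-0.19,0,-0.5],[0,4.7,-0.19,0,-0.5],[0,4.7,-0.19,0,-0.5],[0,4.7,-0.19,0,-0.5],[0,4.7,-0.19,0,-0.5],[3.5,0,0,0,-0.5],[3.5,0,0,0,-0.5],[3,0,0,0,-0.5],[0,0,0,0,-0.5],[0,0,0,0,-0.5]]]}}

```text
t: 15.05
tool_pos: [0.4847, 0.2228, 0.1514]
tool_rot: [[0.001, -0.16, 0.987], [0.0, 0.987, 0.16], [-1.0, 0.0, 0.001]]
wrist_force: [0.6, 0.0, 0.1]
width: 0.0236
```

```bash
python3 - <<'E'
from h import *
from go import plan
plan(.4844,.2225,.078,9.2)
im=manip.capture("wrist");cv2.imwrite("pics/w7.png",im)
E
```

```text
now [0.4847 0.2228 0.1514] yaw 9.19 w 0.0236 F [0.6 0.  0.1] t 15.05 q [ 21.  18.  94.  -0.  68. -78.]
turn -0.01  after turn: shift cm x,y,z [ 7.34 -0.02 -0.03]
```

View pics/w7.png

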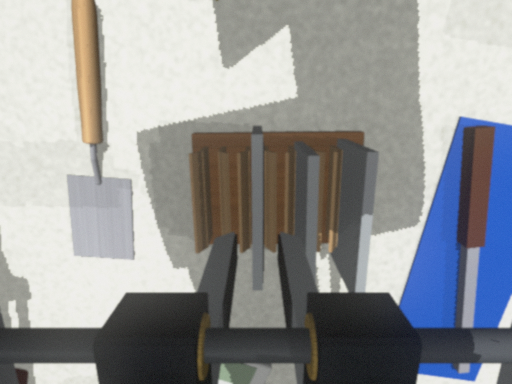

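Request:
{"name": "arm_command", "arguments": {"targets": [[[2.5,0,0,0,-0.5],[2.5,0,0,0,-0.5],[1.5,0,0,0,-0.5],[0.8,0,0,0,-0.5],[0,0,0,0,-0.5],[0,0,0,0,-1],[0,0,0,0,-1],[0,0,0,0,-1],[0,0,0,0,-1]]]}}

```text
t: 16.23
tool_pos: [0.4846, 0.2228, 0.0781]
tool_rot: [[0.001, -0.16, 0.987], [0.0, 0.987, 0.16], [-1.0, 0.0, 0.001]]
wrist_force: [-0.7, -1.5, 5.9]
width: 0.0081
```

```bash
python3 go.py .5856 -.2443 .29 2.7
```

```text
now [0.4846 0.2228 0.0781] yaw 9.2 w 0.0081 F [-0.7 -1.5  5.9] t 16.23 q [ 21.  23.  97.  -0.  59. -78.]
turn 6.5  after turn: shift cm x,y,z [-21.19 -47.13   7.88]
```

Request:
{"name": "arm_command", "arguments": {"targets": [[[-3,0,0,0,-1],[-4.6,0,0,0,-1],[-4.6,0,0,0,-1],[-4.6,0,0,0,-1],[-4.4,0,0,0,-1],[0,0,0,6.5,-1],[0,-4.3,0.72,0,-1],[0,-4.3,0.72,0,-1],[0,-4.3,0.72,0,-1],[0,-4.3,0.72,0,-1],[0,-4.3,0.72,0,-1],[0,-4.3,0.72,0,-1],[0,-4.3,0.72,0,-1],[0,-4.3,0.72,0,-1],[0,-4.3,0.72,0,-1],[0,-4.3,0.72,0,-1],[0,-4.1,0.7,0,-1],[0,0,0,0,-1],[0,0,0,0,-1]]]}}

```text
t: 18.6
tool_pos: [0.5852, -0.2436, 0.2889]
tool_rot: [[-0.001, -0.047, 0.999], [0.001, 0.999, 0.047], [-1.0, 0.001, -0.001]]
wrist_force: [0.3, 0.7, -2.4]
width: 0.008
```

```bash
python3 go.py .5856 -.2443 .122 2.7
```

```text
now [ 0.5852 -0.2436  0.2889] yaw 2.69 w 0.008 F [ 0.3  0.7 -2.4] t 18.6 q [ -26.   26.   64.    0.   90. -119.]
turn -0.01  after turn: shift cm x,y,z [16.69 -0.07  0.03]
```

Request:
{"name": "arm_command", "arguments": {"targets": [[[4,-0.07,0.03,0,-1],[4,0,0,0,-1],[3,0,0,0,-1],[1.5,0,0,0,-1],[1.5,0,0,0,-1],[1.5,0,0,0,-1],[1.3,0,0,0,-1],[0,0,0,0,-1],[0,0,0,0,-1]]]}}

```text
t: 19.73
tool_pos: [0.586, -0.2449, 0.122]
tool_rot: [[0.001, -0.047, 0.999], [-0.0, 0.999, 0.047], [-1.0, -0.0, 0.001]]
wrist_force: [-0.2, 0.1, -1.9]
width: 0.0079
```

```bash
python3 - <<'E'
from h import *
from go import plan
plan(.5856,-.2443,.0865,2.7)
im=manip.capture("wrist");crop(im,190,90,200,150,4,"pics/w8.png")
E
```

```text
now [ 0.586  -0.2449  0.122 ] yaw 2.69 w 0.0079 F [-0.2  0.1 -1.9] t 19.73 q [ -26.   32.   77.   -0.   70. -119.]
turn -0.01  after turn: shift cm x,y,z [ 3.55  0.06 -0.03]
```

View pics/w8.png

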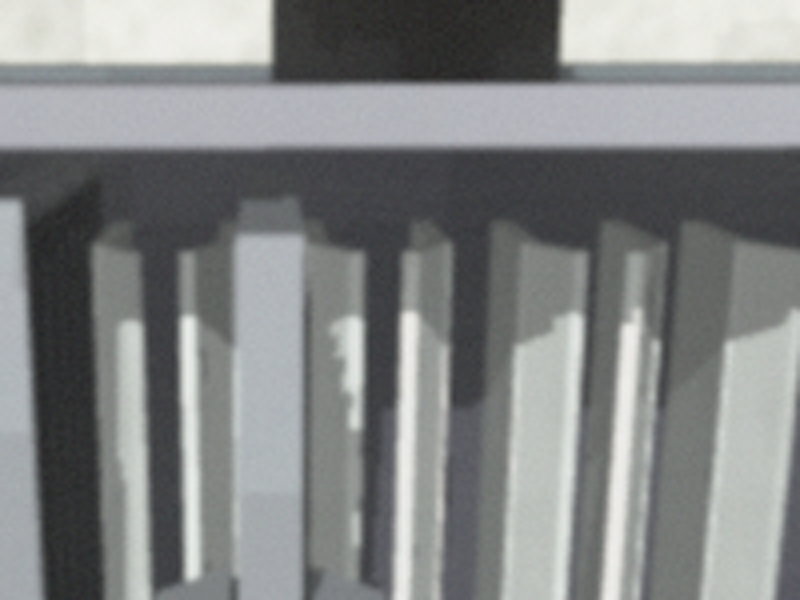

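Request:
{"name": "arm_command", "arguments": {"targets": [[[1.0,0.05,0,0,-1],[1.0,0,0,0,-1],[0.8,0,0,0,-1],[0.4,0,0,0,-1],[0.2,0,0,0,-1],[0,0,0,0,-1],[0.1,0,0,0,-1],[0,0,0,0,-0.7],[0,0,0,0,-0.5],[0,0,0,0,-0.5],[-1.5,0,0,0,-0.5],[-3,0,0,0,-0.5],[-4,0,0,0,-0.5],[-4,0,0,0,-0.5],[-4,0,0,0,-0.5],[0,0,0,0,-0.5],[0,0,0,0,-0.5]]]}}

```text
t: 21.9
tool_pos: [0.5855, -0.2442, 0.2514]
tool_rot: [[-0.0, -0.047, 0.999], [0.0, 0.999, 0.047], [-1.0, 0.0, -0.0]]
wrist_force: [-0.5, -0.5, 0.3]
width: 0.0236
```

```bash
python3 - <<'E'
from h import *
from go import plan
plan(.4915,.264,.15,9.6)
im=manip.capture("wrist");crop(im,170,70,200,150,4,"pics/w9.png")
E
```

```text
now [ 0.5855 -0.2442  0.2514] yaw 2.69 w 0.0236 F [-0.5 -0.5  0.3] t 21.9 q [ -26.   27.   68.   -0.   85. -119.]
turn -6.91  after turn: shift cm x,y,z [10.14 51.67 -0.79]
```

View pics/w9.png

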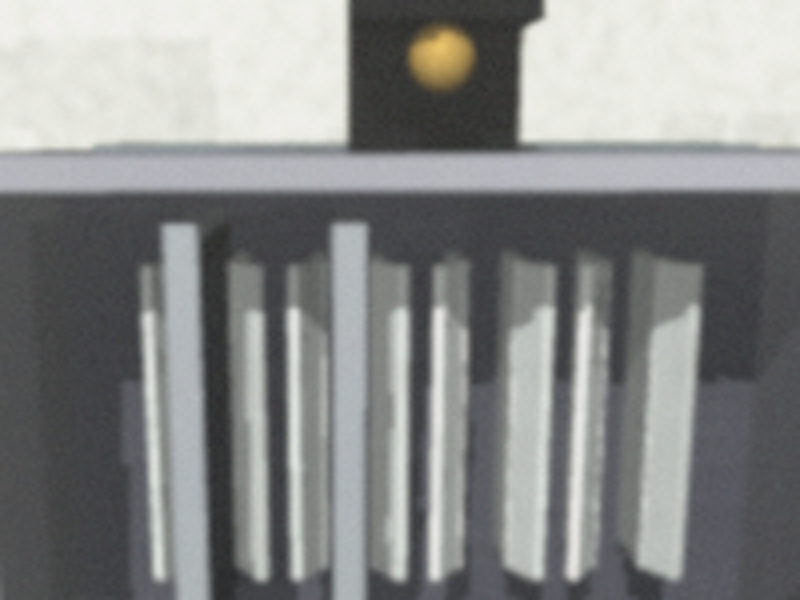

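Two plates are seated in slots 1 and 2. On to the third.

Request:
{"name": "arm_command", "arguments": {"targets": [[[0,0,0,-6.6,-0.5],[0,4.7,-0.1,0,-0.5],[0,4.7,-0.1,0,-0.5],[0,4.7,-0.1,0,-0.5],[0,4.7,-0.1,0,-0.5],[0,4.7,-0.1,0,-0.5],[0,4.7,-0.1,0,-0.5],[0,4.7,-0.1,0,-0.5],[0,4.7,-0.1,0,-0.5],[0,4.7,-0.1,0,-0.5],[0,4.7,-0.1,0,-0.5],[0,4.7,-0.1,0,-0.5],[3.5,0,0,0,-0.5],[3.5,0,0,0,-0.5],[3,0,0,0,-0.5],[0,0,0,0,-0.5],[0,0,0,0,-0.5]]]}}

```text
t: 24.08
tool_pos: [0.4917, 0.2643, 0.1524]
tool_rot: [[0.001, -0.161, 0.987], [0.0, 0.987, 0.161], [-1.0, 0.0, 0.001]]
wrist_force: [0.2, -0.5, 1.1]
width: 0.0235
```

```bash
python3 - <<'E'
from h import *
from go import plan
plan(.4915,.264,.078,9.3)
im=manip.capture("wrist");cv2.imwrite("pics/w10.png",im)
E
```

```text
now [0.4917 0.2643 0.1524] yaw 9.29 w 0.0235 F [ 0.2 -0.5  1.1] t 24.07 q [ 25.  21.  89.  -0.  70. -75.]
turn -0.01  after turn: shift cm x,y,z [ 7.44 -0.03 -0.02]
```

View pics/w10.png

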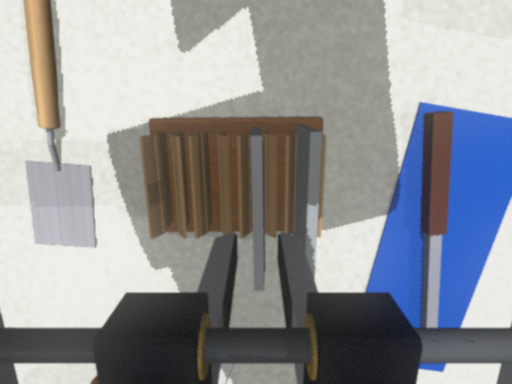

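Request:
{"name": "arm_command", "arguments": {"targets": [[[2.5,0,0,0,-0.5],[2.5,0,0,0,-0.5],[1.5,0,0,0,-0.5],[0.9,0,0,0,-0.5],[0,0,0,0,-0.5],[0,0,0,0,-1],[0,0,0,0,-1],[0,0,0,0,-1],[0,0,0,0,-1]]]}}

```text
t: 25.25
tool_pos: [0.4917, 0.2644, 0.0781]
tool_rot: [[0.001, -0.161, 0.987], [0.0, 0.987, 0.161], [-1.0, 0.0, 0.001]]
wrist_force: [-0.0, -0.7, 5.8]
width: 0.0077
```

```bash
python3 go.py .5838 -.2045 .29 2.7
```

```text
now [0.4917 0.2644 0.0781] yaw 9.29 w 0.0077 F [-0.  -0.7  5.8] t 25.25 q [ 25.  26.  93.   0.  61. -75.]
turn 6.59  after turn: shift cm x,y,z [-21.19 -47.27   7.  ]
```

Request:
{"name": "arm_command", "arguments": {"targets": [[[-3,0,0,0,-1],[-4.6,0,0,0,-1],[-4.6,0,0,0,-1],[-4.6,0,0,0,-1],[-4.4,0,0,0,-1],[0,0,0,6.6,-1],[0,-4.3,0.64,0,-1],[0,-4.3,0.64,0,-1],[0,-4.3,0.64,0,-1],[0,-4.3,0.64,0,-1],[0,-4.3,0.64,0,-1],[0,-4.3,0.64,0,-1],[0,-4.3,0.64,0,-1],[0,-4.3,0.64,0,-1],[0,-4.3,0.64,0,-1],[0,-4.3,0.64,0,-1],[0,-4.3,0.64,0,-1],[0,0,0,0,-1],[0,0,0,0,-1]]]}}

```text
t: 27.62
tool_pos: [0.5837, -0.2046, 0.289]
tool_rot: [[-0.001, -0.047, 0.999], [0.001, 0.999, 0.047], [-1.0, 0.001, -0.001]]
wrist_force: [-0.3, 0.0, -2.8]
width: 0.0077
```

Request:
{"name": "arm_command", "arguments": {"targets": [[[4,0,0,0,-1],[4,0,0,0,-1],[3,0,0,0,-1],[1.5,0,0,0,-1],[1.5,0,0,0,-1],[1.5,0,0,0,-1],[1.3,0,0,0,-1],[0,0,0,0,-1],[0,0,0,0,-1]]]}}

```text
t: 28.75
tool_pos: [0.5841, -0.2051, 0.122]
tool_rot: [[0.001, -0.047, 0.999], [-0.0, 0.999, 0.047], [-1.0, -0.0, 0.001]]
wrist_force: [0.3, -0.3, -1.4]
width: 0.0074
```

```bash
python3 - <<'E'
from h import *
from go import plan
plan(.5838,-.2045,.0865,2.7)
im=manip.capture("wrist");crop(im,190,90,200,150,4,"pics/w11.png")
E
```

```text
now [ 0.5841 -0.2051  0.122 ] yaw 2.69 w 0.0074 F [ 0.3 -0.3 -1.4] t 28.75 q [ -23.   30.   80.   -0.   69. -115.]
turn -0.01  after turn: shift cm x,y,z [ 3.55  0.06 -0.03]
```

View pics/w11.png

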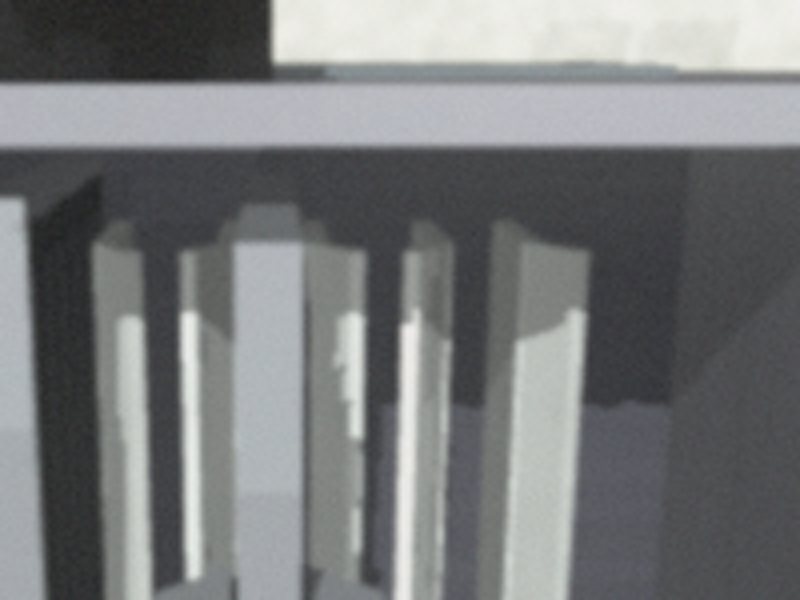

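Same picture: third plate centred in slot 3's funnel.

Request:
{"name": "arm_command", "arguments": {"targets": [[[1.0,0.05,0,0,-1],[1.0,0,0,0,-1],[0.8,0,0,0,-1],[0.4,0,0,0,-1],[0.2,0,0,0,-1],[0,0,0,0,-1],[0.1,0,0,0,-1],[0,0,0,0,-0.7],[0,0,0,0,-0.5],[0,0,0,0,-0.5],[-1.5,0,0,0,-0.5],[-3,0,0,0,-0.5],[-4,0,0,0,-0.5],[-4,0,0,0,-0.5],[-4,0,0,0,-0.5],[0,0,0,0,-0.5],[0,0,0,0,-0.5]]]}}

```text
t: 30.92
tool_pos: [0.5836, -0.2044, 0.2513]
tool_rot: [[-0.0, -0.047, 0.999], [0.0, 0.999, 0.047], [-1.0, 0.0, -0.0]]
wrist_force: [-0.1, 0.5, -1.1]
width: 0.0237
```

```bash
python3 - <<'E'
from h import *
from go import plan
plan(.4835,.3035,.15,9.3)
im=manip.capture("wrist");cv2.imwrite("pics/w12.png",im)
E
```

```text
now [ 0.5836 -0.2044  0.2513] yaw 2.69 w 0.0237 F [-0.1  0.5 -1.1] t 30.93 q [ -23.   25.   71.    0.   84. -115.]
turn -6.61  after turn: shift cm x,y,z [10.13 51.74 -1.67]
```

View pics/w12.png

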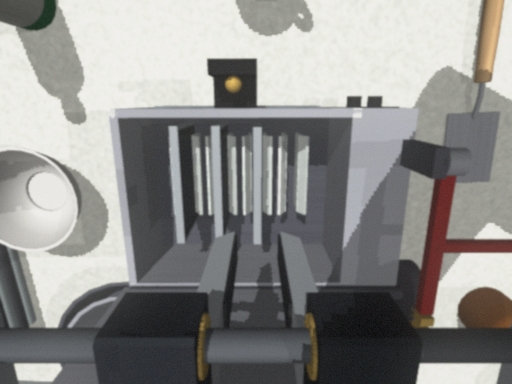

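```bash
python3 - <<'E'
from h import *
q=np.array([.5947,-.2241,.047])
def D(p): c,s=np.cos(q[2]),np.sin(q[2]);d=p[:2]-q[:2];return (np.array([c*d[0]+s*d[1],-s*d[0]+c*d[1]])*1000).round(1)
for n,u,z in [("br bl",(402,143),.18),("br fl",(404,166),.18),("cap",(457,163),.178),("bar root",(452,246),.171),("pawl far",(425,315),.17),("bar end?",(511,246),.171)]: print(n,D(at("wrist",*u,z)))
E
```

```text
br bl [-61.4 128.7]
br fl [-44.  132.4]
cap [-45.9 173.6]
bar root [ 26.4 185.5]
pawl far [ 94.8 172.7]
bar end? [ 26.4 235.5]
```

Request:
{"name": "arm_command", "arguments": {"targets": [[[0,0,0,-6.6,-0.5],[0,4.7,-0.15,0,-0.5],[0,4.7,-0.15,0,-0.5],[0,4.7,-0.15,0,-0.5],[0,4.7,-0.15,0,-0.5],[0,4.7,-0.15,0,-0.5],[0,4.7,-0.15,0,-0.5],[0,4.7,-0.15,0,-0.5],[0,4.7,-0.15,0,-0.5],[0,4.7,-0.15,0,-0.5],[0,4.7,-0.15,0,-0.5],[0,4.7,-0.15,0,-0.5],[3.5,0,0,0,-0.5],[3.5,0,0,0,-0.5],[3,0,0,0,-0.5],[0,0,0,0,-0.5],[0,0,0,0,-0.5]]]}}

```text
t: 33.1
tool_pos: [0.4844, 0.3032, 0.1524]
tool_rot: [[0.001, -0.161, 0.987], [0.0, 0.987, 0.161], [-1.0, 0.0, 0.001]]
wrist_force: [-0.9, -0.1, 0.8]
width: 0.0233
```

```bash
python3 - <<'E'
from h import *
from go import plan
plan(.4835,.3035,.084,9.3)
im=manip.capture("wrist");cv2.imwrite("pics/w13.png",im)
E
```

```text
now [0.4844 0.3032 0.1524] yaw 9.29 w 0.0233 F [-0.9 -0.1  0.8] t 33.1 q [ 28.  23.  87.  -0.  70. -71.]
turn -0.01  after turn: shift cm x,y,z [ 6.84  0.05 -0.08]
```

View pics/w13.png

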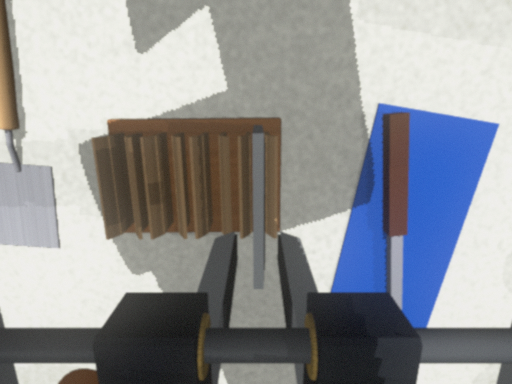

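Request:
{"name": "arm_command", "arguments": {"targets": [[[2.5,0,1.0,0,-0.5],[2.5,0,0.4,0,-0.5],[1.2,0,0,0,-0.5],[0.8,0,0,0,-0.5],[0,0,0,0,-0.5],[0,0,0,0,-1],[0,0,0,0,-1],[0,0,0,0,-1],[0,0,0,0,-1]]]}}

```text
t: 34.28
tool_pos: [0.4982, 0.3056, 0.0821]
tool_rot: [[0.001, -0.161, 0.987], [0.001, 0.987, 0.161], [-1.0, 0.0, 0.001]]
wrist_force: [-1.2, 0.2, 5.1]
width: 0.0077
```

```bash
python3 go.py .5969 -.1639 .29 2.7
```

```text
now [0.4982 0.3056 0.0821] yaw 9.29 w 0.0077 F [-1.2  0.2  5.1] t 34.27 q [ 28.  29.  88.   0.  63. -71.]
turn 6.59  after turn: shift cm x,y,z [-20.79 -47.36   7.65]
```

Request:
{"name": "arm_command", "arguments": {"targets": [[[-3,0,0,0,-1],[-4.6,0,0,0,-1],[-4.6,0,0,0,-1],[-4.6,0,0,0,-1],[-4.0,0,0,0,-1],[0,0,0,6.6,-1],[0,-4.3,0.7,0,-1],[0,-4.3,0.7,0,-1],[0,-4.3,0.7,0,-1],[0,-4.3,0.7,0,-1],[0,-4.3,0.7,0,-1],[0,-4.3,0.7,0,-1],[0,-4.3,0.7,0,-1],[0,-4.3,0.7,0,-1],[0,-4.3,0.7,0,-1],[0,-4.3,0.7,0,-1],[0,-4.36,0.65,0,-1],[0,0,0,0,-1],[0,0,0,0,-1]]]}}

```text
t: 36.65
tool_pos: [0.5964, -0.1637, 0.2891]
tool_rot: [[-0.001, -0.047, 0.999], [0.0, 0.999, 0.047], [-1.0, 0.0, -0.001]]
wrist_force: [-0.4, 0.8, -1.8]
width: 0.0079
```

Request:
{"name": "arm_command", "arguments": {"targets": [[[4,0,0,0,-1],[4,0,0,0,-1],[3,0,0,0,-1],[1.5,0,0,0,-1],[1.5,0,0,0,-1],[1.5,0,0,0,-1],[0.9,0,0,0,-1],[0,0,0,0,-1],[0,0,0,0,-1]]]}}

```text
t: 37.78
tool_pos: [0.5968, -0.1643, 0.1261]
tool_rot: [[0.001, -0.047, 0.999], [-0.0, 0.999, 0.047], [-1.0, -0.0, 0.001]]
wrist_force: [0.1, -0.4, -1.7]
width: 0.0079
```

```bash
python3 - <<'E'
from h import *
from go import plan
plan(.5969,-.1639,.0905,2.7)
im=manip.capture("wrist");crop(im,190,90,200,150,4,"pics/w14.png")
E
```

```text
now [ 0.5968 -0.1643  0.1261] yaw 2.69 w 0.0079 F [ 0.1 -0.4 -1.7] t 37.77 q [ -19.   30.   80.    0.   70. -111.]
turn -0.01  after turn: shift cm x,y,z [3.56 0.04 0.01]
```

View pics/w14.png

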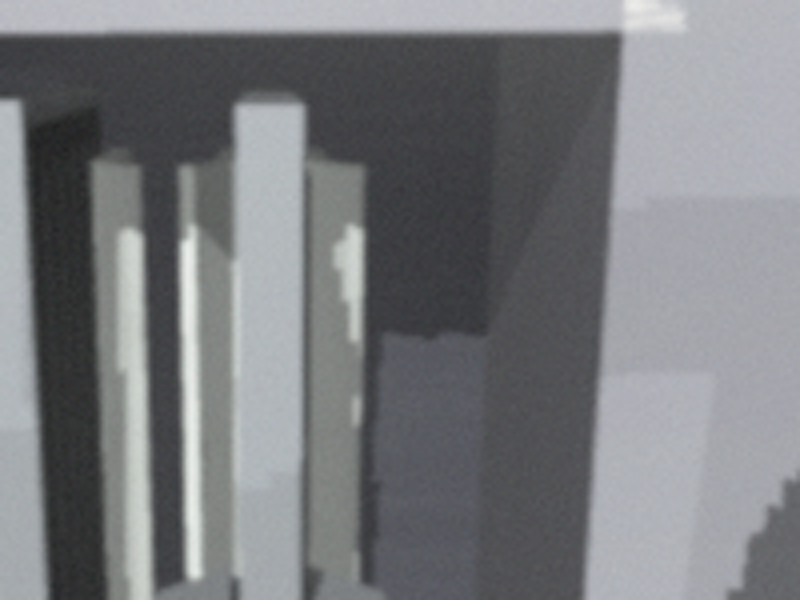

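Request:
{"name": "arm_command", "arguments": {"targets": [[[1.0,0.05,0,0,-1],[1.0,0,0,0,-1],[0.8,0,0,0,-1],[0.4,0,0,0,-1],[0.2,0,0,0,-1],[0,0,0,0,-1],[0.1,0,0,0,-1],[0,0,0,0,-0.7],[0,0,0,0,-0.5],[0,0,0,0,-0.5],[-1.5,0,0,0,-0.5],[-3,0,0,0,-0.5],[-4,0,0,0,-0.5],[-4,0,0,0,-0.5],[-4,0,0,0,-0.5],[-4,0,0,0,-0.5],[0,0,0,0,-0.5]]]}}

```text
t: 39.95
tool_pos: [0.5971, -0.1638, 0.2999]
tool_rot: [[0.006, -0.047, 0.999], [-0.002, 0.999, 0.047], [-1.0, -0.002, 0.006]]
wrist_force: [0.0, 0.2, -0.4]
width: 0.0234
```

```bash
python3 - <<'E'
from h import *
from go import plan
plan(.52,.45,.25,15)
im=manip.capture("wrist");cv2.imwrite("pics/w15.png",im)
im=manip.capture("top");cv2.imwrite("pics/t15.png",im)
E
```

```text
now [ 0.5971 -0.1638  0.2999] yaw 2.7 w 0.0234 F [ 0.   0.2 -0.4] t 39.95 q [ -19.   23.   66.   -0.   90. -111.]
turn -12.3  after turn: shift cm x,y,z [ 4.99 61.29  8.44]
```

View pics/w15.png

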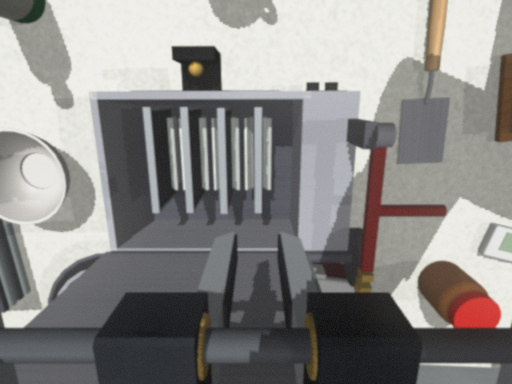

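View pics/t15.png

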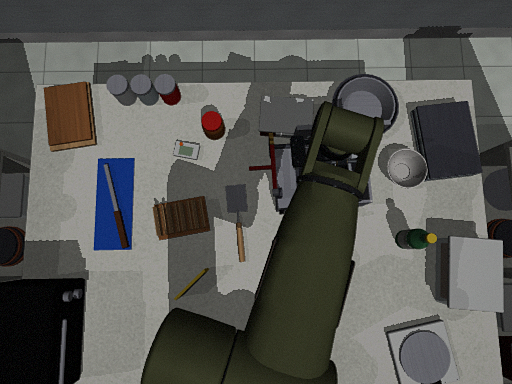

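Request:
{"name": "arm_command", "arguments": {"targets": [[[0,0,0,-6.2,-0.5],[0,0,0,-6.2,-0.5],[0,4.7,0.65,0,-0.5],[0,4.7,0.65,0,-0.5],[0,4.7,0.65,0,-0.5],[0,4.7,0.65,0,-0.5],[0,4.7,0.65,0,-0.5],[0,4.7,0.65,0,-0.5],[0,4.7,0.65,0,-0.2],[0,4.7,0.65,0,-0.2],[0,4.7,0.65,0,-0.2],[0,4.7,0.65,0,-0.2],[0,4.7,0.65,0,-0.2],[0,4.8,0.65,0,-0.2],[0,4.8,0.65,0,-0.2],[0,0,0,0,-0.2],[0,0,0,0,-0.2]]]}}

```text
t: 42.18
tool_pos: [0.5186, 0.4496, 0.2945]
tool_rot: [[-0.001, -0.26, 0.966], [-0.001, 0.966, 0.26], [-1.0, -0.001, -0.001]]
wrist_force: [-0.1, -0.1, -0.2]
width: 0.0381
```

```bash
python3 - <<'E'
from h import *
from go import plan
import pickle
plan(.52,.45,.25,15)
c=manip.get_calibration("wrist");im=manip.capture("wrist");cv2.imwrite("pics/w16.png",im);pickle.dump(c,open("w16.pkl","wb"))
E
```

```text
now [0.5186 0.4496 0.2945] yaw 15.09 w 0.0381 F [-0.1 -0.1 -0.2] t 42.17 q [ 38.  34.  52.  -0.  94. -67.]
turn 0.09  after turn: shift cm x,y,z [ 4.45 -0.    0.15]
```

View pics/w16.png

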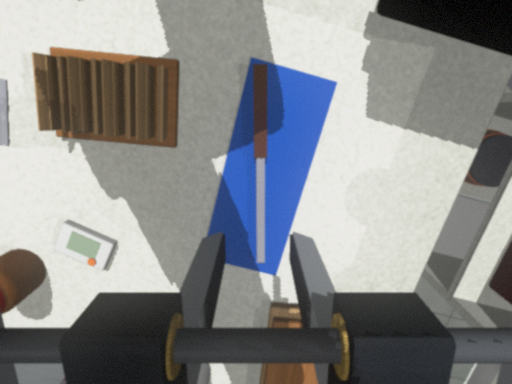

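```bash
python3 - <<'E'
from h import *
import pickle
im=cv2.imread("pics/w16.png");crop(im,200,50,150,230,2.6,"pics/w16c.png")
c=pickle.load(open("w16.pkl","rb"))
for q,z in [((260.5,65),.021),((260.5,157),.021),((261,262),.018)]:
    print(at("wrist",*q,z,c).round(4))
A=at("wrist",260.5,65,.021,c);B=at("wrist",261,262,.018,c)
d=(B-A);print(np.hypot(*d[:2]),np.degrees(np.arctan2(d[1],d[0])),((A+B)/2).round(4))
for q in [(253,58),(336,82),(275,275),(209,258)]: print("mat",at("wrist",*q,.003,c).round(4))
E
```

```text
[0.3954 0.4203 0.021 ]
[0.5089 0.4512 0.021 ]
[0.6632 0.4939 0.018 ]
0.27774316005928945 15.373491787943605 [0.5293 0.4571 0.0195]
mat [0.3878 0.4082 0.003 ]
mat [0.3878 0.5233 0.003 ]
mat [0.6866 0.5234 0.003 ]
mat [0.6849 0.416  0.003 ]
```

View pics/w16c.png

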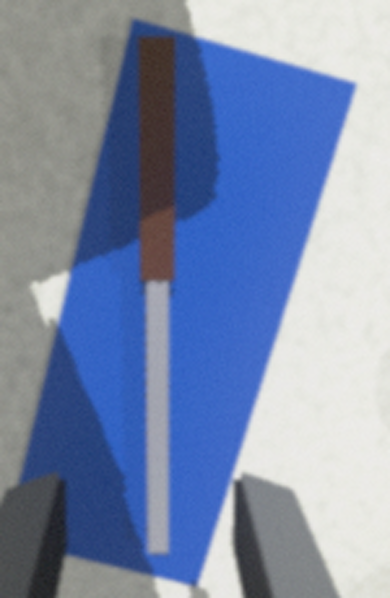

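```bash
python3 go.py .5333 .4570 .06 15.3
```

```text
now [0.5188 0.4492 0.295 ] yaw 15.04 w 0.0374 F [-0.1  0.5  0.4] t 42.23 q [ 38.  34.  52.  -0.  94. -67.]
turn -0.26  after turn: shift cm x,y,z [23.5   0.37  1.6 ]
```

Request:
{"name": "arm_command", "arguments": {"targets": [[[4.5,0.3,0.8,-0.2,-0.2],[4.7,0,0.7,0,-0.2],[4.7,0,0,0,-0.2],[4.7,0,0,0,-0.2],[4.7,0,0,0,-0.2],[0,0,0,0,-0.2],[0,0,0,0,-0.2]]]}}

```text
t: 43.1
tool_pos: [0.5333, 0.457, 0.0651]
tool_rot: [[0.002, -0.263, 0.965], [0.002, 0.965, 0.263], [-1.0, 0.001, 0.003]]
wrist_force: [0.1, -0.9, 0.6]
width: 0.0375
```

```bash
python3 - <<'E'
from h import *
from go import plan
plan(.5333,.4570,.0078,15.3)
im=manip.capture("wrist");crop(im,150,50,200,240,2.5,"pics/w17.png")
E
```

```text
now [0.5333 0.457  0.0651] yaw 15.24 w 0.0375 F [ 0.1 -0.9  0.6] t 43.1 q [ 38.  44.  66.  -0.  70. -68.]
turn -0.06  after turn: shift cm x,y,z [ 5.73  0.   -0.  ]
```

View pics/w17.png

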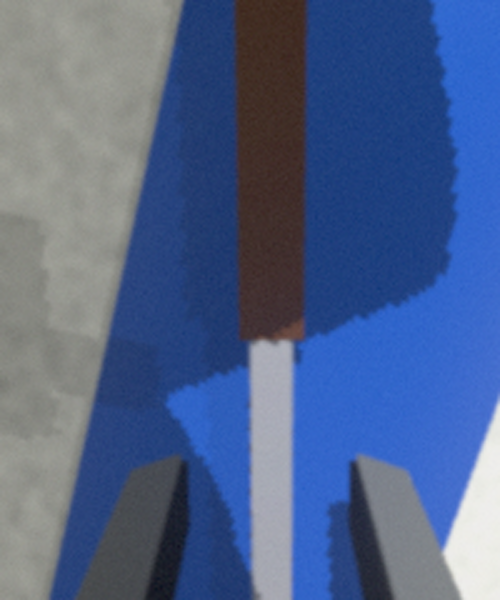

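Request:
{"name": "arm_command", "arguments": {"targets": [[[2.5,0,0,0,-0.2],[1.8,0,0,0,-0.2],[0.9,0,0,0,-0.2],[0.4,0,0,0,-0.2],[0,0,0,0,-0.2],[0,0,0,0,-0.2]]]}}

```text
t: 43.9
tool_pos: [0.5325, 0.4572, 0.0072]
tool_rot: [[0.001, -0.264, 0.965], [0.001, 0.965, 0.264], [-1.0, 0.0, 0.001]]
wrist_force: [0.3, 0.6, 1.2]
width: 0.0374
```

Request:
{"name": "arm_command", "arguments": {"targets": [[[0,0,0,0,-1],[0,0,0,0,-1],[0,0,0,0,-1],[0,0,0,0,-1],[0,0,0,0,-1],[-2,0,0,0,-1],[-4,0,0,0,-1],[-4,0,0,0,-1],[-3,0,0,0,-1],[0,0,0,0,-1],[0,0,0,0,-1]]], "grip_force": 50}}

```text
t: 45.28
tool_pos: [0.5319, 0.4567, 0.1355]
tool_rot: [[-0.001, -0.264, 0.965], [-0.001, 0.965, 0.264], [-1.0, -0.001, -0.001]]
wrist_force: [0.4, 0.7, -1.4]
width: 0.0115
```

```bash
python3 - <<'E'
from h import *
from go import plan
q=np.array([.5947,-.2241,.047])
c,s=np.cos(.047),np.sin(.047)
for P in [(.03,.215),(.03-.105,.215)]:
    print(q[0]+c*P[0]-s*P[1],q[1]+s*P[0]+c*P[1])
plan(.5947-c*.075-s*.215,-.2241-s*.075+c*.215,.138,2.7)
im=manip.capture("wrist");cv2.imwrite("pics/w18.png",im)
im=manip.capture("scene");cv2.imwrite("pics/s18.png",im)
E
```

```text
0.6145655910124306 -0.007927942847076458
0.5096815421653982 -0.01286112614524279
now [0.5319 0.4567 0.1355] yaw 15.29 w 0.0115 F [ 0.4  0.7 -1.4] t 45.27 q [ 38.  40.  63.  -0.  77. -68.]
turn 12.59  after turn: shift cm x,y,z [ -0.25 -46.8   -4.43]
```

View pics/w18.png

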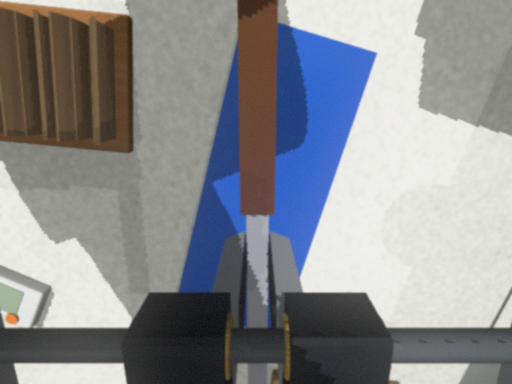

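View pics/s18.png

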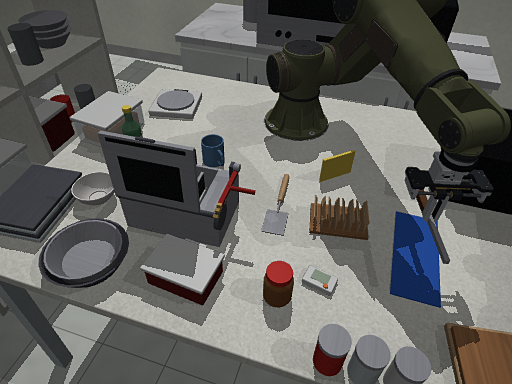

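Request:
{"name": "arm_command", "arguments": {"targets": [[[-2,0,0,6.3,-1],[-2,0,0,6.3,-1],[0,-2,-3,0,-1],[0,-2,-3,0,-1],[0,-2,-3,0,-1],[0,-4,-1.2,0,-1],[0,-4,-1.2,0,-1],[0,-4,0,0,-1],[0,-4,0,0,-1],[0,-4,0,0,-1],[0,-4,0,0,-1],[0,-4,0,0,-1],[0,-4,0,0,-1],[0,-4,0,0,-1],[0,-4,0,0,-1],[0,-0.8,0,0,-1],[0,0,0,0,-1],[0,0,0,0,-1]]]}}

```text
t: 47.62
tool_pos: [0.4402, -0.0149, 0.1762]
tool_rot: [[-0.0, -0.048, 0.999], [0.0, 0.999, 0.048], [-1.0, 0.0, -0.0]]
wrist_force: [0.3, 0.4, -1.0]
width: 0.0116
```

```bash
python3 - <<'E'
from h import *
from go import plan
plan(.4398,-.0161,.134,2.7)
im=manip.capture("wrist");cv2.imwrite("pics/w19.png",im)
im=manip.capture("scene");cv2.imwrite("pics/s19.png",im);crop(im,150,100,200,150,4,"pics/s19c.png")
E
```

```text
now [ 0.4402 -0.0149  0.1762] yaw 2.74 w 0.0116 F [ 0.3  0.4 -1. ] t 47.62 q [ -7.   5. 106.   0.  69. -99.]
turn 0.04  after turn: shift cm x,y,z [ 4.22 -0.11 -0.05]
```

View pics/s19c.png

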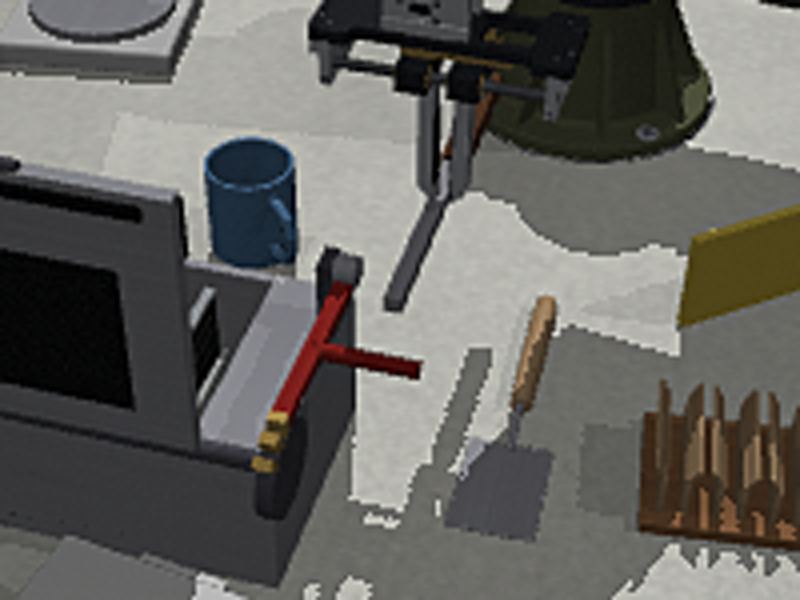

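View pics/w19.png

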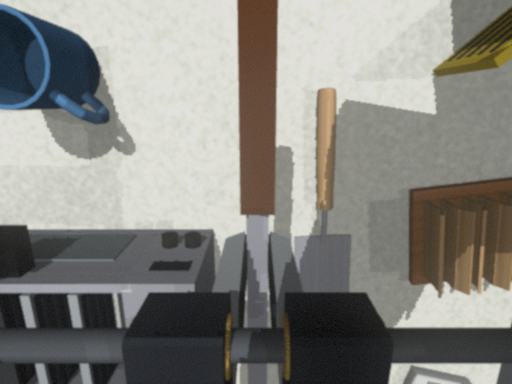

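```bash
python3 - <<'E'
from h import *
s=manip.read_state();p=s["tool_pos"];R=s["tool_rot"]
q=(.5947,-.2241,.047)
from fit import W
for n,P in [("tip top",p+R[:,2]*.135-R[:,0]*.0108),("tip bottom",p+R[:,2]*.135+R[:,0]*.0012),("bar end",W(q,(.03,.243,.165))[0]),("bar mid",W(q,(.03,.215,.165))[0]),("bar root",W(q,(.03,.187,.165))[0])]:
    print(n,((proj("scene",P)[0]-[150,100])*4).round(0))
E
```

```text
tip top [387. 298.]
tip bottom [387. 312.]
bar end [410. 371.]
bar mid [368. 362.]
bar root [327. 354.]
```

Request:
{"name": "arm_command", "arguments": {"targets": [[[1.5,-0.1,0,0,-1],[1.5,0,0,0,-1],[1.2,0,0,0,-1],[0,0,0,0,-1],[0,0,1,0,-1],[0,0,1,0,-1],[0,0,1,0,-1],[0,0,1,0,-1],[0,0,1,0,-1],[0,0,1,0,-1],[0,0,0.5,0,-1],[0,0,0,0,-1],[0,0,0,0,-1]]]}}

```text
t: 49.35
tool_pos: [0.5051, -0.0138, 0.1344]
tool_rot: [[-0.0, -0.047, 0.999], [-0.0, 0.999, 0.047], [-1.0, -0.0, -0.0]]
wrist_force: [-0.3, -0.9, -0.9]
width: 0.0115
```

```bash
python3 - <<'E'
from h import *
from go import plan
plan(.5047,-.0131,.134,2.7)
im=manip.capture("scene");crop(im,150,100,200,150,4,"pics/s20c.png")
E
```

```text
now [ 0.5051 -0.0138  0.1344] yaw 2.69 w 0.0115 F [-0.3 -0.9 -0.9] t 49.35 q [ -6.  16.  99.  -0.  65. -98.]
turn -0.01  after turn: shift cm x,y,z [ 0.04  0.07 -0.04]
```

View pics/s20c.png

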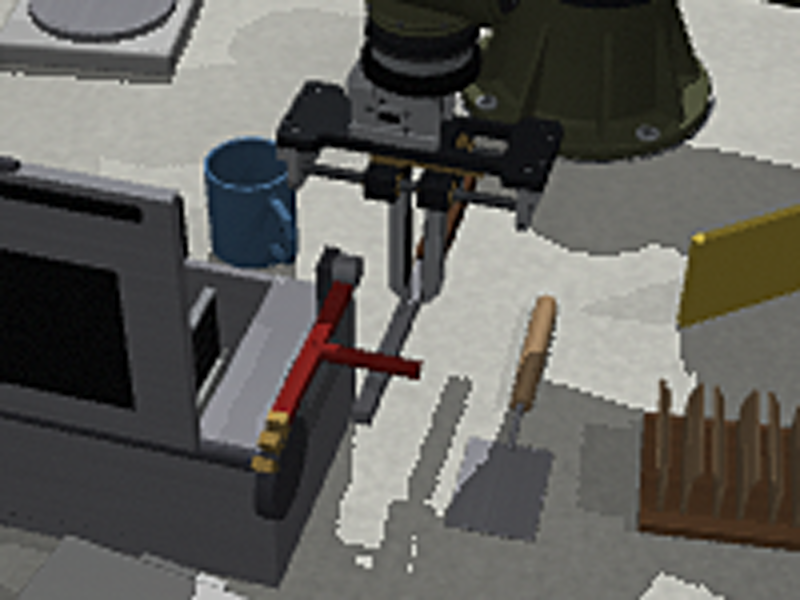

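Request:
{"name": "arm_command", "arguments": {"targets": [[[-1,0,0,0,-1],[-0.8,0,0,0,-1],[-0.8,0,0,0,-1],[-0.8,0,0,0,-1],[-0.8,0,0,0,-1],[-0.8,0,0,0,-1],[-0.4,0,0,0,-1],[0,0,0,0,-1]]]}}

```text
t: 50.4
tool_pos: [0.5054, -0.0138, 0.1887]
tool_rot: [[0.001, -0.047, 0.999], [-0.0, 0.999, 0.047], [-1.0, -0.0, 0.001]]
wrist_force: [0.6, -0.2, -1.6]
width: 0.0114
```

```bash
python3 - <<'E'
from h import *
from go import plan
plan(.5047,-.0131,.134,2.7)
im=manip.capture("scene");crop(im,150,100,200,150,4,"pics/s21c.png")
E
```

```text
now [ 0.5054 -0.0138  0.1887] yaw 2.69 w 0.0114 F [ 0.6 -0.2 -1.6] t 50.4 q [ -6.  12.  96.   0.  72. -98.]
turn -0.01  after turn: shift cm x,y,z [ 5.47  0.07 -0.07]
```

View pics/s21c.png

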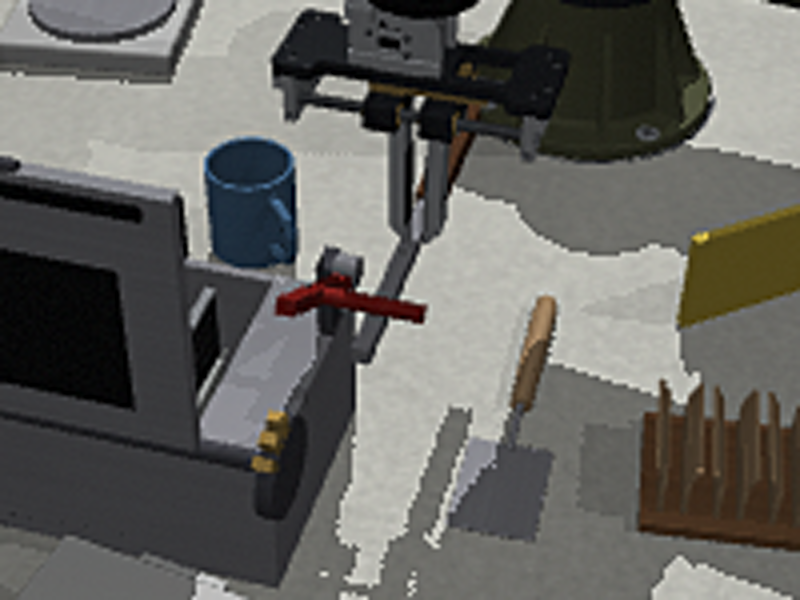

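Request:
{"name": "arm_command", "arguments": {"targets": [[[1,0,0,0,-1],[1,0,0,0,-1],[1,0,0,0,-1],[0,0,-2,0,-1],[0,0,-2.5,0,-1],[0,0,-2.5,0,-1],[-1,2,0,0,-1],[0,4,0,0,-1],[0,4,0,0,-1],[0,4,0,0,-1],[0,4,0,0,-1],[0,4,0,0,-1],[0,4,1,0,-1],[0,4,2,0,-1],[0,4,2,0,-1],[0,4,2,0,-1],[0,4,2,0,-1],[0,0,0,-4,-1],[0,0,0,0,-1],[0,0,0,0,-1]]]}}

```text
t: 52.95
tool_pos: [0.5055, 0.4064, 0.1683]
tool_rot: [[-0.0, -0.115, 0.993], [-0.0, 0.993, 0.115], [-1.0, -0.0, -0.0]]
wrist_force: [-0.3, -0.6, -0.1]
width: 0.0114
```

```bash
python3 - <<'E'
from h import *
from go import plan
plan(.537,.4605,.05,4)
im=manip.capture("scene");cv2.imwrite("pics/s22.png",im)
E
```

```text
now [0.5055 0.4064 0.1683] yaw 6.59 w 0.0114 F [-0.3 -0.6 -0.1] t 52.95 q [ 36.  32.  72.  -0.  77. -61.]
turn 2.59  after turn: shift cm x,y,z [11.83  5.18  3.52]
```

View pics/s22.png

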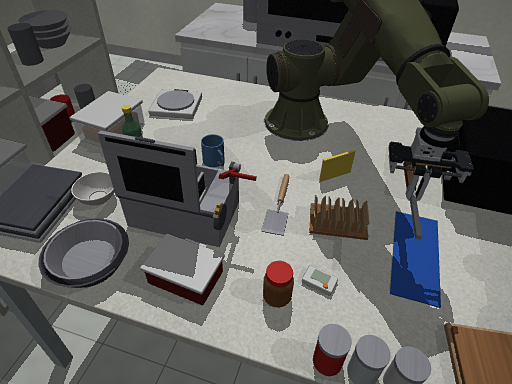

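Request:
{"name": "arm_command", "arguments": {"targets": [[[0,1.7,1.2,2.6,-1],[0,1.7,1.2,0,-1],[0,1.8,1.2,0,-1],[4,0,0,0,-1],[4,0,0,0,-1],[3.8,0,0,0,-1],[0,0,0,0,-1],[0,0,0,0,-1]]]}}

```text
t: 54.0
tool_pos: [0.5377, 0.462, 0.0526]
tool_rot: [[0.002, -0.071, 0.997], [0.002, 0.997, 0.071], [-1.0, 0.001, 0.002]]
wrist_force: [0.4, -0.7, -0.5]
width: 0.0113
```

Request:
{"name": "arm_command", "arguments": {"targets": [[[2,0,0,0,-1],[1.2,0,0,0,-1],[0.7,0,0,0,-1],[0.3,0,0,0,-1],[0.2,0,0,0,-1],[0,0,0,0,-1],[0,0,0,0,-1]]]}}

```text
t: 54.88
tool_pos: [0.5371, 0.4617, 0.0068]
tool_rot: [[0.0, -0.071, 0.997], [0.0, 0.997, 0.071], [-1.0, 0.0, 0.0]]
wrist_force: [-0.2, -0.4, -1.2]
width: 0.0111
```

Request:
{"name": "arm_command", "arguments": {"targets": [[[0,0,0,0,-0.7],[0,0,0,0,-0.3],[0,0,0,0,-0.2],[0,0,0,0,-0.2],[-1.5,0,0,0,-0.2],[-3,0,0,0,-0.2],[-4,0,0,0,-0.2],[-4,0,0,0,-0.2],[-4,0,0,0,-0.2],[-4,0,0,0,-0.2],[-4,0,0,0,-0.2],[0,0,0,0,-0.2],[0,0,0,0,-0.2]]]}}

```text
t: 56.5
tool_pos: [0.5367, 0.4615, 0.2512]
tool_rot: [[-0.0, -0.071, 0.997], [-0.0, 0.997, 0.071], [-1.0, -0.0, -0.0]]
wrist_force: [0.1, 0.1, -0.5]
width: 0.0379
```

```bash
python3 - <<'E'
from h import *
from go import plan
plan(.537,.4605,.05,4)
im=manip.capture("wrist");cv2.imwrite("pics/w23.png",im)
im=manip.capture("scene");cv2.imwrite("pics/s23.png",im);crop(im,80,100,200,150,4,"pics/s23c.png")
E
```

```text
now [0.5367 0.4615 0.2512] yaw 4.09 w 0.0379 F [ 0.1  0.1 -0.5] t 56.5 q [ 38.  38.  52.  -0.  91. -56.]
turn 0.09  after turn: shift cm x,y,z [ 2.012e+01 -1.000e-01  2.000e-02]
```

View pics/w23.png

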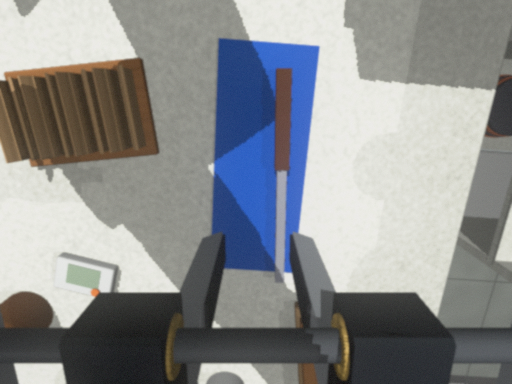

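View pics/s23c.png

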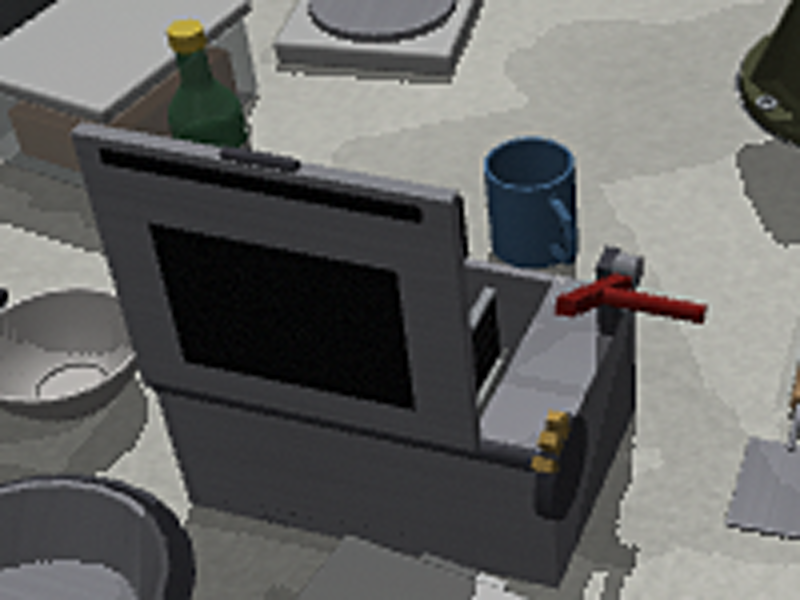

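```bash
python3 - <<'E'
from h import *
A=at("wrist",284,69,.021);B=at("wrist",280,281,.018)
print(A,B,np.linalg.norm(A-B),(A+B)/2)
M=[at("wrist",*q,.003) for q in [(219,39),(319,46),(292,272),(212,268)]];print(np.round(M,4),np.mean(M,0))
s=manip.capture("scene");crop(s,370,190,100,120,5,"pics/s24.png")
E
```

```text
[0.41707024 0.4835843  0.021     ] [0.69187244 0.50391505 0.018     ] 0.2755695725754411 [0.55447134 0.49374968 0.0195    ]
[[0.3878 0.4055 0.003 ]
 [0.3871 0.5237 0.003 ]
 [0.6848 0.5215 0.003 ]
 [0.6867 0.4071 0.003 ]] [0.53661615 0.46445218 0.003     ]
```

View pics/s24.png

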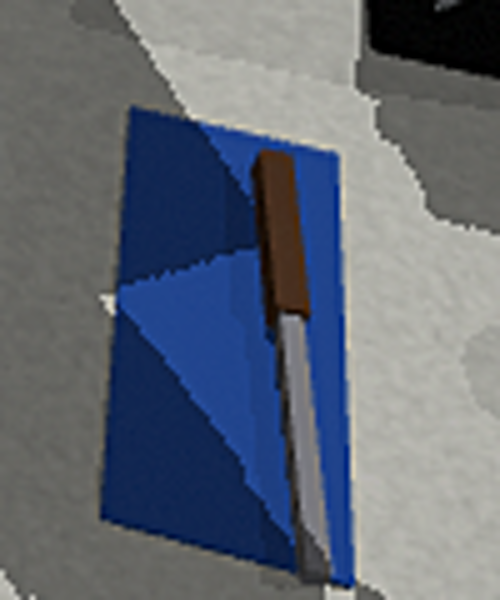

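```bash
python3 go.py .718 -.188 .36 2.7
```

```text
now [0.5367 0.4614 0.2503] yaw 4.09 w 0.0376 F [ 0.1  0.2 -0.1] t 56.65 q [ 38.  38.  52.  -0.  91. -56.]
turn 1.39  after turn: shift cm x,y,z [-10.97 -65.72  15.05]
```

Request:
{"name": "arm_command", "arguments": {"targets": [[[-4,0,0,1.4,-1],[-4,0,0,0,-1],[-3,0,0,0,-1],[0,-4.7,1.07,0,-1],[0,-4.7,1.07,0,-1],[0,-4.7,1.07,0,-1],[0,-4.7,1.07,0,-1],[0,-4.7,1.07,0,-1],[0,-4.7,1.07,0,-1],[0,-4.7,1.07,0,-1],[0,-4.7,1.07,0,-1],[0,-4.7,1.07,0,-1],[0,-4.7,1.07,0,-1],[0,-4.7,1.07,0,-1],[0,-4.7,1.07,0,-1],[0,-4.7,1.1,0,-1],[0,-4.6,1.1,0,-1],[0,0,0,0,-1],[0,0,0,0,-1]]]}}

```text
t: 59.02
tool_pos: [0.7181, -0.1872, 0.3607]
tool_rot: [[-0.001, -0.047, 0.999], [0.001, 0.999, 0.047], [-1.0, 0.001, -0.001]]
wrist_force: [0.6, 0.3, -0.3]
width: 0.0004
```

```bash
python3 - <<'E'
from h import *
from go import plan
plan(.718,-.188,.29,2.7)
im=manip.capture("wrist");cv2.imwrite("pics/w25.png",im)
im=manip.capture("scene");crop(im,60,60,200,150,4,"pics/s25c.png")
E
```

```text
now [ 0.7181 -0.1872  0.3607] yaw 2.7 w 0.0004 F [ 0.6  0.3 -0.3] t 59.02 q [ -17.   47.   23.    0.  111. -110.]
turn -0.0  after turn: shift cm x,y,z [ 7.07 -0.08 -0.01]
```

View pics/w25.png

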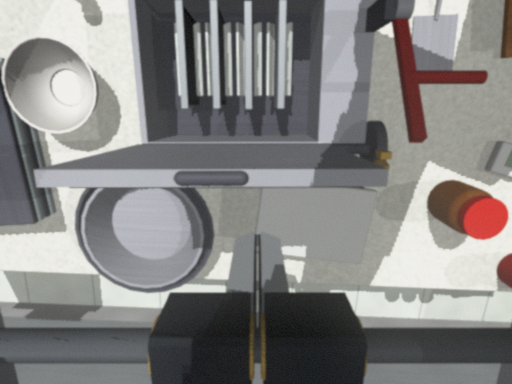

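View pics/s25c.png

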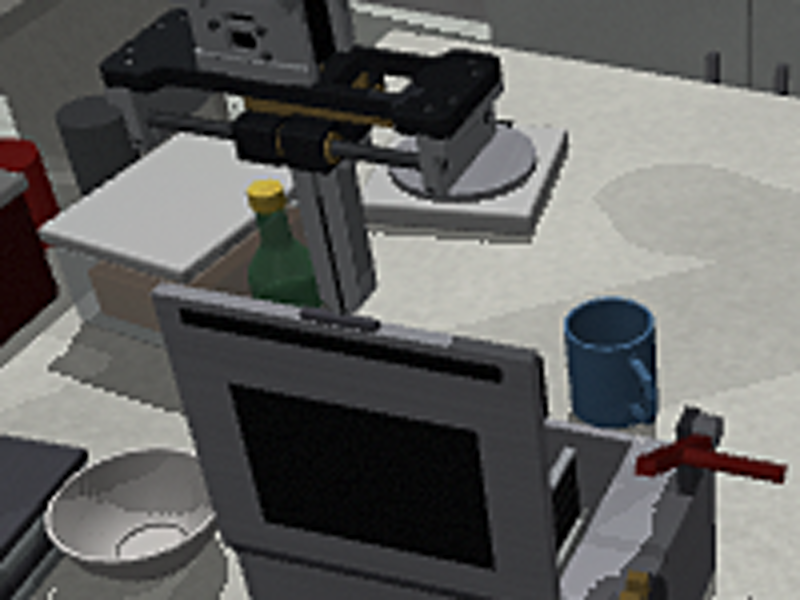

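```bash
python3 - <<'E'
from h import *
q=np.array([.5947,-.2241,.047])
for u,v in [(60,187),(380,186),(258,187),(258,170)]:
    p=at("wrist",u,v,.323);c,s=np.cos(q[2]),np.sin(q[2]);d=p[:2]-q[:2]
    print(p.round(4),"dryer",np.round([c*d[0]+s*d[1],-s*d[0]+c*d[1]],4))
p=np.array([.718,-.188]);d=p-q[:2];print(c*d[0]+s*d[1],-s*d[0]+c*d[1])
E
```

```text
[ 0.6992 -0.3211  0.323 ] dryer [ 0.0998 -0.1018]
[ 0.6881 -0.1045  0.323 ] dryer [0.0989 0.1151]
[ 0.6928 -0.187   0.323 ] dryer [0.0997 0.0325]
[ 0.6811 -0.1875  0.323 ] dryer [0.088  0.0325]
0.1248599156181229 0.030267168216323463
```

Request:
{"name": "arm_command", "arguments": {"targets": [[[3,0,0,0,-1],[3,0,0,0,-1],[1.1,0,0,0,-1],[0,0,0,0,-1],[0,0,-0.6,0,-1],[0,0,-0.6,0,-1],[0,0,-0.6,0,-1],[0,0,-0.6,0,-1],[0,0,-0.6,0,-1],[0,0,-0.6,0,-1],[0,0,0,0,-1]]]}}

```text
t: 60.5
tool_pos: [0.6815, -0.1893, 0.2905]
tool_rot: [[-0.001, -0.047, 0.999], [0.0, 0.999, 0.047], [-1.0, 0.0, -0.001]]
wrist_force: [-0.1, 0.2, -0.5]
width: 0.0009
```

```bash
python3 - <<'E'
from h import *
from go import plan
plan(.718,-.188,.29,2.7)
im=manip.capture("wrist");cv2.imwrite("pics/w26.png",im)
im=manip.capture("scene");crop(im,60,60,200,150,4,"pics/s26c.png")
E
```

```text
now [ 0.6815 -0.1893  0.2905] yaw 2.68 w 0.0009 F [-0.1  0.2 -0.5] t 60.5 q [ -18.   37.   47.   -0.   96. -111.]
turn -0.02  after turn: shift cm x,y,z [ 0.05 -0.04  3.65]
```

View pics/s26c.png

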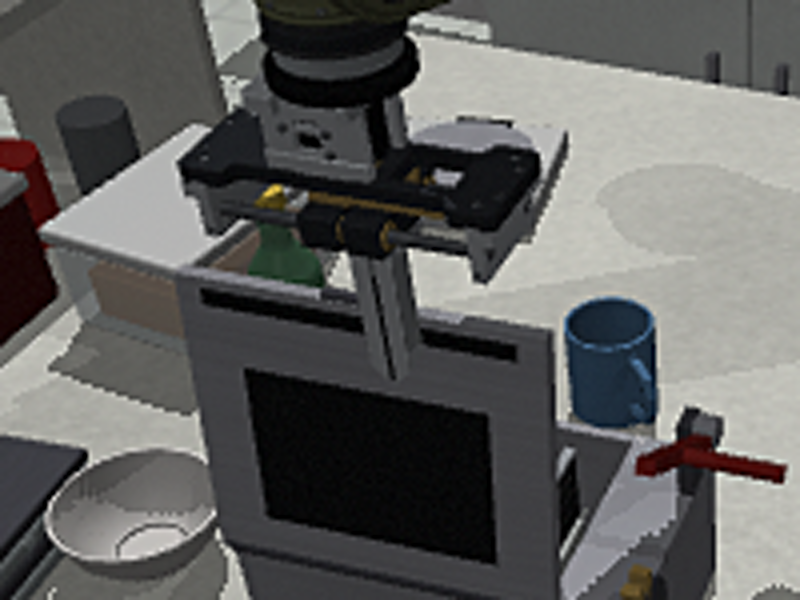

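Request:
{"name": "arm_command", "arguments": {"targets": [[[0.1,0,-0.8,0,-1],[0.2,0,-0.8,0,-1],[0.2,0,-0.8,0,-1],[0.3,0,-0.8,0,-1],[0.3,0,-0.8,0,-1],[0.4,0,-0.8,0,-1],[0.4,0,-0.8,0,-1],[0.4,0,-0.7,0,-1],[0.4,0,-0.8,0,-1],[0.5,0,-0.7,0,-1],[0.55,0,-0.65,0,-1],[0.55,0,-0.65,0,-1],[0.55,0,-0.65,0,-1],[0.55,0,-0.65,0,-1],[0,0,0,0,-1]]]}}

```text
t: 62.48
tool_pos: [0.5775, -0.1942, 0.2359]
tool_rot: [[-0.001, -0.047, 0.999], [0.0, 0.999, 0.047], [-1.0, 0.0, -0.001]]
wrist_force: [-0.5, 0.1, -0.0]
width: 0.0003
```

```bash
python3 - <<'E'
from h import *
from go import plan
plan(.718,-.188,.29,2.7)
im=manip.capture("scene");crop(im,60,60,200,150,4,"pics/s27c.png")
E
```

```text
now [ 0.5775 -0.1942  0.2359] yaw 2.68 w 0.0003 F [-0.5  0.1 -0. ] t 62.48 q [ -22.   24.   74.   -0.   82. -115.]
turn -0.02  after turn: shift cm x,y,z [-5.41 -0.05 14.06]
```

View pics/s27c.png

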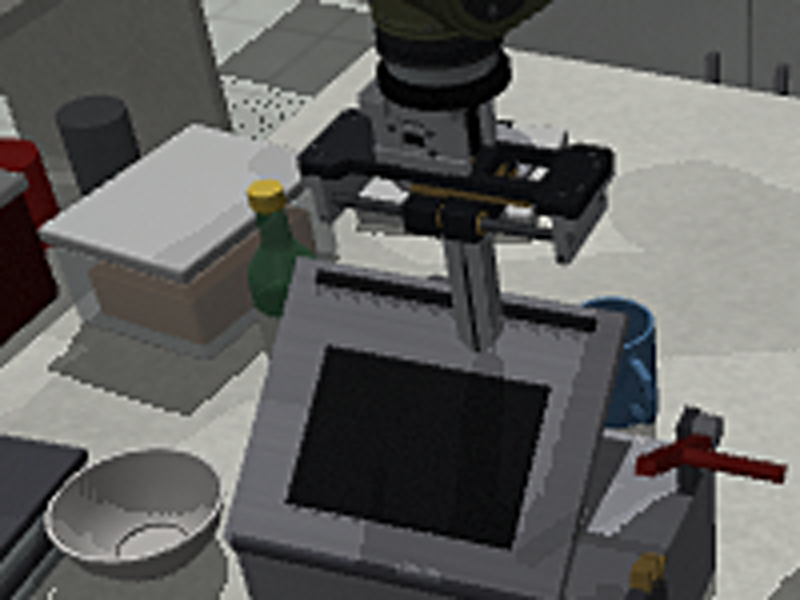

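Request:
{"name": "arm_command", "arguments": {"targets": [[[0.65,0,-0.75,0,-1],[0.65,0,-0.75,0,-1],[0.7,0,-0.75,0,-1],[0.75,0,-0.75,0,-1],[0.75,0,-0.75,0,-1],[0.75,0,-0.75,0,-1],[0.75,0,-0.6,0,-1],[0,0,0,0,-1],[0,0,0,0,-1]]]}}

```text
t: 63.65
tool_pos: [0.5273, -0.1966, 0.1866]
tool_rot: [[0.0, -0.047, 0.999], [-0.0, 0.999, 0.047], [-1.0, -0.0, 0.0]]
wrist_force: [-0.2, -0.1, -0.1]
width: 0.0005
```

```bash
python3 - <<'E'
from h import *
from go import plan
plan(.718,-.188,.29,2.7)
im=manip.capture("scene");crop(im,60,60,200,150,4,"pics/s28c.png")
E
```

```text
now [ 0.5273 -0.1966  0.1866] yaw 2.69 w 0.0005 F [-0.2 -0.1 -0.1] t 63.65 q [ -24.   20.   86.   -0.   74. -117.]
turn -0.01  after turn: shift cm x,y,z [-10.34  -0.04  19.09]
```

View pics/s28c.png

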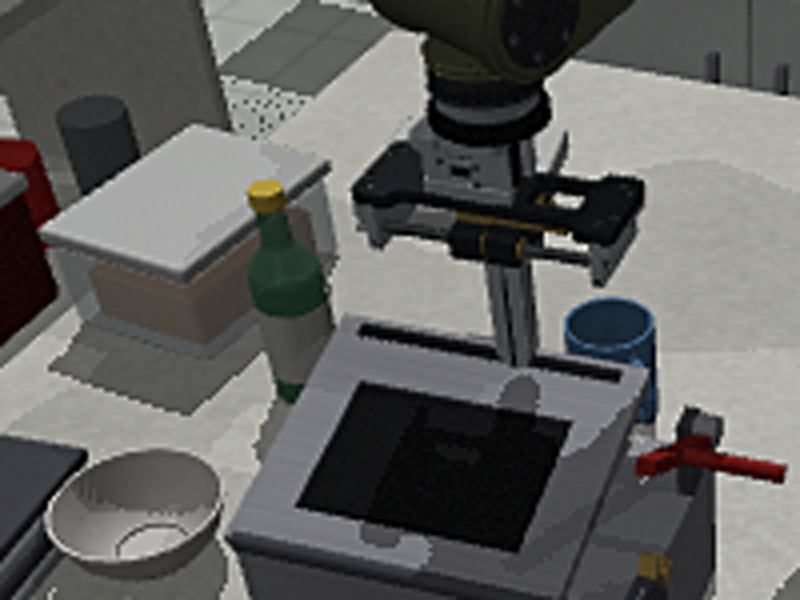

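Request:
{"name": "arm_command", "arguments": {"targets": [[[0.5,0,-0.3,0,-1],[0.5,0,-0.3,0,-1],[0.5,0,-0.3,0,-1],[0.5,0,-0.2,0,-1],[0.5,0,-0.1,0,-1],[0.4,0,0,0,-1],[0.3,0,0,0,-1],[0.2,0,0,0,-1],[0,0,0,0,-1],[0,0,0,0,-1]]]}}

```text
t: 64.95
tool_pos: [0.5153, -0.1971, 0.1525]
tool_rot: [[0.0, -0.047, 0.999], [-0.0, 0.999, 0.047], [-1.0, -0.0, 0.0]]
wrist_force: [0.0, -0.0, -0.7]
width: -0.0
```

Request:
{"name": "arm_command", "arguments": {"targets": [[[0.2,0,0,0,-1],[0.2,0,0,0,-1],[0.2,0,0,0,-1],[0.15,0,0,0,-1],[0.15,0,0,0,-1],[0,0,0,0,-1]]]}}

```text
t: 65.7
tool_pos: [0.5151, -0.1972, 0.1442]
tool_rot: [[0.0, -0.047, 0.999], [-0.0, 0.999, 0.047], [-1.0, -0.0, 0.0]]
wrist_force: [-5.8, 0.8, 9.1]
width: 0.0007
```

Request:
{"name": "arm_command", "arguments": {"targets": [[[0.12,0,0,0,-1],[0.12,0,0,0,-1],[0,0,0,0,-1]]]}}

```text
t: 66.08
tool_pos: [0.515, -0.1972, 0.1413]
tool_rot: [[-0.0, -0.047, 0.999], [-0.0, 0.999, 0.047], [-1.0, -0.0, -0.0]]
wrist_force: [-2.8, -0.6, 2.9]
width: 0.0001
```

Request:
{"name": "arm_command", "arguments": {"targets": [[[0.12,0,0,0,-1],[0.12,0,0,0,-1],[0.12,0,0,0,-1],[0,0,0,0,-1]]]}}

```text
t: 66.58
tool_pos: [0.5153, -0.1971, 0.1373]
tool_rot: [[0.0, -0.047, 0.999], [0.0, 0.999, 0.047], [-1.0, 0.0, 0.0]]
wrist_force: [0.1, -0.4, 0.3]
width: 0.0004
```

Request:
{"name": "arm_command", "arguments": {"targets": [[[0.15,0,0,0,-1],[0.15,0,0,0,-1],[0.15,0,0,0,-1],[0.1,0,0,0,-1],[0,0,0,0,-1]]]}}

```text
t: 67.2
tool_pos: [0.5153, -0.1971, 0.1322]
tool_rot: [[0.0, -0.047, 0.999], [0.0, 0.999, 0.047], [-1.0, 0.0, 0.0]]
wrist_force: [-1.9, 0.8, 4.9]
width: 0.0006
```

Request:
{"name": "arm_command", "arguments": {"targets": [[[0.1,0,0,0,-1],[0.05,0,0,0,-1],[0,0,0,0,-1]]]}}

```text
t: 67.58
tool_pos: [0.5154, -0.1971, 0.132]
tool_rot: [[0.001, -0.047, 0.999], [-0.0, 0.999, 0.047], [-1.0, -0.0, 0.001]]
wrist_force: [-8.8, 2.8, 18.0]
width: 0.0002
```

Request:
{"name": "arm_command", "arguments": {"targets": [[[-1,0,0,0,-1],[-3,0,0,0,-1],[-4,0,0,0,-1],[-4,0,0,0,-1],[-4,0,0,0,-1],[0,0,-2,0,-1],[0,0,0,0,-1],[0,0,0,0,-1]]]}}

```text
t: 68.58
tool_pos: [0.4956, -0.198, 0.2901]
tool_rot: [[-0.0, -0.047, 0.999], [0.0, 0.999, 0.047], [-1.0, 0.0, -0.0]]
wrist_force: [-0.3, -0.0, 0.1]
width: 0.0002
```

```bash
python3 - <<'E'
from h import *
from go import plan
plan(.718,-.188,.29,2.7)
im=manip.capture("wrist");cv2.imwrite("pics/w29.png",im)
im=manip.capture("scene");cv2.imwrite("pics/s29.png",im)
im=manip.capture("top");cv2.imwrite("pics/t29.png",im)
E
```

```text
now [ 0.4956 -0.198   0.2901] yaw 2.68 w 0.0002 F [-0.3 -0.   0.1] t 68.58 q [ -26.   12.   82.    0.   86. -118.]
turn -0.02  after turn: shift cm x,y,z [ 1.000e-02 -5.000e-02  2.227e+01]
```

View pics/w29.png

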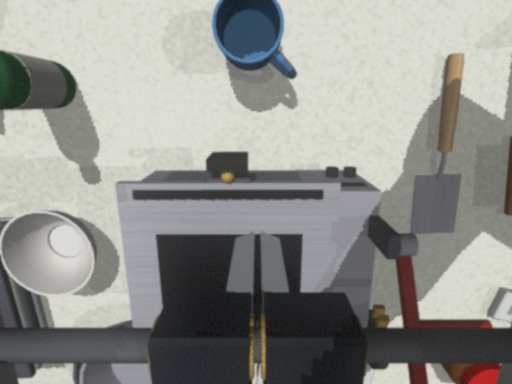

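View pics/s29.png

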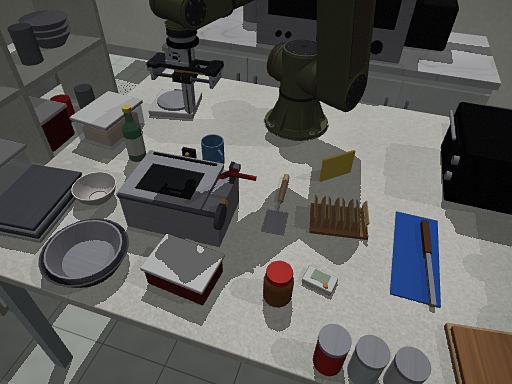

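View pics/t29.png

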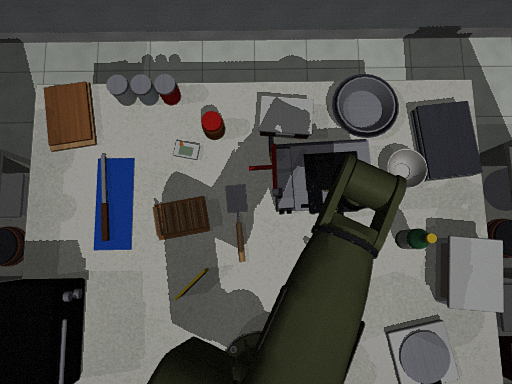

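```bash
python3 - <<'E'
from h import *
im=cv2.imread("pics/t29.png");crop(im,85,145,60,115,5,"pics/t29c.png")
A=at("top",103,154,.018);B=at("top",105.5,240,.021);print(A,B,np.hypot(*(A-B)[:2]),(A+B)/2)
print(manip.read_state()["wrist_force"])
E
```

```text
[0.69515241 0.50125693 0.018     ] [0.41494556 0.4795804  0.021     ] 0.28104402907362674 [0.55504899 0.49041866 0.0195    ]
[ 1.56248922 -0.44585179 -0.41666251]
```

View pics/t29c.png

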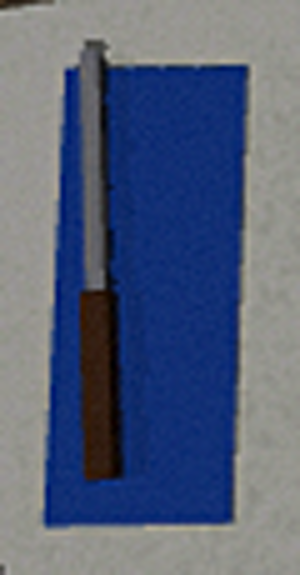

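```bash
python3 -c "
from bench import manip
print(manip.hand_in())"
```

```text
the job is handed in; nothing more can be done
None
```

The job is handed in, at about 69 s on the robot's clock. `hand_in` gives no verdict, so what follows rests on my own checks.

- **Plates:** All four grey plates went from the stand into the dryer, one per slot. The wrist picture after the last release showed all four standing upright. The shut hood now hides them, so I could not check them again at the end. I left the yellow look-alike alone.
- **Pawl:** The rod lifted the crossbar by about 4 cm, which I estimate at 0.5 rad or more. The pawl was still up, clear of the brass teeth, in the last picture. The gripper did not touch it.
- **Rod:** I laid it on the mat. By the next picture it had moved about 3 cm, probably the announced knock. The last top view puts its middle about 20 mm along and 27 mm across from the mat's middle. That is inside the 100 mm and 55 mm limits, so I left it there.
- **Hood:** I pushed it down slowly from behind and pressed near the front edge. The force rose to about 9 N and then dropped as the catch snapped. A second press met firm contact at 132 mm, the height of the fully shut panel, and the force read 18 N.
- **Last check:** The robot was clear of everything, and the bystanders looked unmoved. The wrist camera and the top camera disagreed by 2–3 mm on the plate and rod positions, within the tolerances I was working to.

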